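# Grease the pillow-block bearing with the push-type gun

### The job

Take the push-type grease gun out of its stand by the barrel, press its coupler squarely onto the bearing's tilted grease nipple until it snaps on, then keep pushing the barrel in line with the nipple until the plunger is well over half of its stroke in, without ramming it against the stop. Finish while holding it there, still gripped and pushed in against its spring; leave the short plaster stump, the marker and the sanding block alone.

Things in the scene. Friction and masses are not known exactly. Their poses are not given: they have to be found in the camera images.
- gun_grip (a point): Push-type grease gun, loose, 115 mm long, 0.37 kg, round about its axis; starts upright, coupler down, in the stand. This point: on the axis, mid-grip, 82 mm from the coupler's mouth. +z: coupler to top end. The grip is a plain aluminium barrel 30 mm in diameter, from 24 mm below this point to the top, 33 mm above it. Fingertips can bear on the flange below it when pushing.
- coupler_mouth (a point): Centre of the coupler's open mouth, on the end of the sprung plunger; +z as the gun's. Bore 17 mm in diameter, 19.5 mm deep; four spring jaws 5 mm inside, 10 mm apart at rest, spread over the nipple's 14 mm head and snap in behind it, at about 4 to 6 N along the axis. Seated, the mouth lies about 7 mm above nipple's origin.
- plunger (a joint): How far the plunger with the coupler is pushed into the barrel, m: 0 out (start), 0.016 at the stop. Its spring pushes out with 9 N at 0 and 17 N at 0.016 (500 N/m), so the coupler snaps on before the plunger moves.
- nipple: Steel grease nipple, fixed on the bearing's housing; origin on its axis at the housing, 92 mm above the bench. +z: its axis, outward, tilted 0.42 rad (24 degrees) from vertical toward the bearing's -x. Hexagon 16 mm wide up to 7 mm, neck 8.4 mm in diameter, head widest (14 mm in diameter) at 18 mm, then a cone to a flat 6 mm tip at 27 mm.
- bearing: Grey cast pillow-block bearing bolted to the bench; origin at the centre of its underside; foot 150 mm along its x, 46 mm along y; round housing 76 mm in diameter centred 58 mm up; stub shaft 25 mm in diameter, 130 mm long along its y. Its -x side, to which the nipple leans, looks roughly toward the robot.
- gun_stand: Wooden block 72 x 72 mm, top 66 mm above the bench, on a steel foot 104 mm along x, fixed; origin at the centre of its underside. The gun stands on its axis in a round well 34.5 mm in diameter, 57 mm deep, flange on the block's top: the gun must rise 55 mm to be out; its grip point starts 96 mm above the bench.
- grease_gun: The same gun: origin on its axis at the coupler's mouth (plunger out), +z toward its top end. Up from there: coupler 26 mm in diameter (0 to 26 mm), rod 16 mm in diameter (to 42), barrel nose 30 mm in diameter (to 52), finger flange 48 mm in diameter (to 58), barrel 30 mm in diameter (to 115).
- stump_cast_b: Bystander, leave alone: the nearer, shorter plaster stump cast, an upright cylinder 67 mm in diameter, 120 mm tall; origin under its centre.
- marker_pen: Bystander, leave alone: marker pen, 16 x 136 x 16 mm, length along its y; origin under its centre.
- sanding_block: Bystander, leave alone: brown sanding block 62 x 100 x 34 mm; origin under its centre.
Things that resemble listed ones, but are neither listed nor needed, are in the scene too. Leave any turquoise look-alike of the grease_gun alone.

How it is judged:
On the way:
1. the gun is lifted out of its stand, gripped, coupler still empty and plunger out (z of grease_gun in the frame of gun_stand above 0.068 m and contact force between the fingers and grease_gun above 1 N and value of joint plunger below 0.003 m), for 0.1 s.
At the end, for the whole second after the job is handed in: Coupler snapped on (mouth 5 to 11.5 mm above the nipple's origin, within 3.5 mm of its axis each way), gun axis within 0.14 rad of the nipple's, plunger still and pushed in over 7 of its 16 mm, over 5 N on the nipple, fingers still holding the gun (z of coupler_mouth in the frame of nipple between 0.005 and 0.0115 m and x of coupler_mouth in the frame of nipple between -0.0035 and 0.0035 m and y of coupler_mouth in the frame of nipple between -0.0035 and 0.0035 m and angle between the z axis of grease_gun and the z axis of nipple, either way round below 0.14 rad and value of joint plunger above 0.007 m and velocity of joint plunger between -0.01 and 0.01 m/s and contact force between the fingers and grease_gun above 3 N and contact force between grease_gun and nipple above 5 N and linear speed of grease_gun below 0.02 m/s); the arm keeps its last pose, push and grip.
It fails at once if the gun is rammed onto the bearing (over 60 N) (contact force between grease_gun and bearing above 60 N).
It fails at once if the stump cast is disturbed (distance of stump_cast_b from where it was at the start of the episode above 0.02 m).
It fails at once if the marker pen is disturbed (distance of marker_pen from where it was at the start of the episode above 0.02 m).
It fails at once if the sanding block is disturbed (distance of sanding_block from where it was at the start of the episode above 0.02 m).
It also fails if it takes over 42 s, if anything falls off the work surface, if the arm or the gripper's body presses on something with over 40 N, if the wrist force passes 120 N, or if a joint passes its speed limit or range.

### The arm

A 6-joint arm with a two-finger parallel gripper is mounted at the origin on a cart in front of the work surface, level with it; the furniture and walls round the work are solid. World frame = base frame: x ahead of the robot, y to its left, z up, the work surface at z = 0. Lengths are in m, angles in rad, forces in N, time in s.
With the tool pointing down it reaches from about 0.425 to 0.95 m from the base axis. Payload 3.5 kg.
Tool frame: the origin (TCP) lies midway between the tips of the shut fingers; the grasp point (between the pads) lies 19 mm behind it; z points along the fingers, x is the direction in which the jaws open and shut, and the axes are right-handed (so a half turn about z gives the same grasp; the last joint's range is limited). The gripper opens to 85 mm and grips with 20 to 120 N. Pads are 22 mm wide; open, the fingers measure 114 mm over their backs; the gripper's body (76 mm by 85 mm) begins 54 mm behind the grasp point. The pads swing forward as they close: fully open they stand 13 mm farther back than shut.
Start: joints at [-1.366, 0.286, 1.577, -0, 1.279, -0.15], TCP at [0.235, -0.633, 0.231] pointing down, gripper open.
Joint ranges: [-2.77, 2.77], [-0.9, 2.22], [0.21, 2.48], [-1.53, 4.67], [0.24, 2.81], [-2.84, 2.84]. Speed limits (rad/s): [2.79, 2.79, 3.14, 3.14, 3.14, 3.14].

### API

Orientations are given as a unit quaternion [x, y, z, w].
In Python, from plant import readout, optics, ctrl gives the robot as it stands. The module is installed in compiled form; this text tells all that it offers.
- The arm moves only by the shell command python3 -m crank 'ROWS' [OPENING] [FORCE]. ROWS is text: rows parted by semicolons, each of 6 numbers parted by spaces: the shift along the tool's x, y, z in mm, then the turn, a rotation vector about the tool's x, y, z in rad. In form: dx dy dz ax ay az; .... A call has 1 to 5 rows; each row shifts and turns the commanded pose from where the row before left it, along the tool's axes as they then stand; what a row does not reach is not made up. A row lasts 1/8 s, in which the tool goes at most 62.5 mm and 10.7 degrees, less where a joint would pass 70% of its speed; a pose out of reach is approached as far as the arm can. A call is refused whole if a number of a shift passes 62.5 or a number of a turn 0.188, either way. A call with a gripper value outside its range is refused whole. OPENING is the opening, from -1 (shut) to 1 (fully open), set as the call begins (- or left out, the last holds). The fingers move at their own pace and stop on an object; FORCE is the grip in N (left out, the last holds). Time passes only in rows, so rows that do not move let the fingers close. It gives the time, the measured TCP pose, the force and the opening at its end, in the units of the state.
- readout.get_state(): the state, without advancing time (a new reading comes with each control period).
- optics.read_camera(name): name is "scene" or "top"; returns the picture (400x640x3 uint8, red, green, blue); there is no depth.
- optics.calibration(name): a dict with "mtx" (3x3 intrinsics, pixels), "rvec" (rotation vector, rad) and "tvec" (3), from world to camera coordinates, as OpenCV has them. Camera axes: x right, y down, z forward; pixel columns grow to the right and rows downward; lengths in m; the calibration is good to about 2 mm. A picture is of the moment at which its call begins. calibration takes no time and is no camera call.
- ctrl.sign_off(): hands the job in, once; it reports no verdict.
Trained networks look in the newest picture that a camera, given by its name, has taken for a name from the list of things; names that differ only in an ending like _2 or _b are one class to them, and where a whole thing is asked for, a point or a joint stands for the part that bears it (a point fixed in the world has none). Each returns a list of dicts, best first, with "p" (0 to 1); they miss things now and then, are a little off and sometimes report something else, mostly with a low value. They report only what shows in the picture. A call takes as long as a camera call. They do not tell look-alikes from the thing itself.
- optics.recognise(camera, thing): "xy" ([column, row] as shares, 0 to 1, of the picture: columns of its width, rows of its height, amid what is visible of it).
The state is a dict: "time": time; "qpos": joint angles; "dq": joint speeds; "joint_efforts": joint torques, N m; "eef_pos": TCP position; "tcp_rot": TCP orientation; "contact_force": force on the tool from outside, world axes, zero at the start; "wrist_torque": the same for the moment, N m; "opening": opening from 0.0 (shut) to 1.0 (fully open).
Only numpy, scipy, OpenCV 4.12 (cv2) and the standard library are available. Lean on these libraries where they do the work, as an engineer would, in place of code of your own. Each camera call takes 0.05 s, during which the arm holds its last target.

## Working session

There is one attempt and no reset: what is moved stays moved. The work goes in short steps, Python scripts to look and compute and a shell command to move; the robot and the scene stay as the last step left them, time stands still between calls to the robot, and variables do not carry over. Pictures are saved under pics/ and viewed, and the job is handed in when it is done.

```bash
mkdir -p pics; python3 - <<'E'
from plant import readout, optics
import cv2, numpy as np
print(readout.get_state())
for c in ("scene","top"):
    im=optics.read_camera(c); cv2.imwrite(f"pics/{c}0.png",im[:,:,::-1])
    k=optics.calibration(c); R=cv2.Rodrigues(k["rvec"])[0]; print(c,k["mtx"].tolist(),(-R.T@k["tvec"].reshape(3)).round(3),R.round(3).tolist())
    for t in ("grease_gun","gun_stand","bearing","nipple","stump_cast_b","marker_pen","sanding_block","coupler_mouth"):
        print(c,t,[(np.round(np.array(d["xy"])*[640,400]).tolist(),round(d["p"],2)) for d in optics.recognise(c,t)][:4])
E
```

```text
{'time': 0.0, 'qpos': array([-1.36598442e+00,  2.87216633e-01,  1.57818007e+00,  8.27151325e-06,
        1.27858239e+00, -1.50018303e-01]), 'dq': array([ 0.00036775, -0.00130482,  0.00215249, -0.00026255,  0.00259614,
       -0.00092693]), 'joint_efforts': array([ 1.42428900e-03, -4.05984306e+01, -2.92621315e+01, -1.42665681e-05,
        5.85754853e-03,  5.36071497e-06]), 'eef_pos': array([ 0.23439952, -0.63229679,  0.22991153]), 'tcp_rot': array([ 0.82080052, -0.57121369, -0.00086381, -0.00082318]), 'contact_force': array([ 0.2996023 , -0.85506026, -0.52340162]), 'wrist_torque': array([-0.00859433,  0.00953686,  0.0159528 ]), 'opening': 1.0002243776469222}
scene [[453.2032915667315, 0.0, 322.26307314453413], [0.0, 453.2032915667315, 199.77173071565514], [0.0, 0.0, 1.0]] [0.218 0.765 0.517] [[-0.897, -0.441, -0.011], [-0.184, 0.397, -0.899], [0.401, -0.805, -0.438]]
scene grease_gun [([347.0, 176.0], 0.73), ([333.0, 210.0], 0.69), ([344.0, 159.0], 0.69)]
scene gun_stand [([357.0, 208.0], 0.75)]
scene bearing [([293.0, 255.0], 0.92)]
scene nipple [([294.0, 235.0], 0.63)]
scene stump_cast_b [([230.0, 208.0], 0.58)]
scene marker_pen [([407.0, 273.0], 0.69)]
scene sanding_block [([281.0, 197.0], 0.74)]
scene coupler_mouth [([281.0, 196.0], 0.2)]
top [[471.43049531723943, 0.0, 317.8047520435091], [0.0, 471.43049531723943, 187.08394416741888], [0.0, 0.0, 1.0]] [0.413 0.016 0.962] [[-0.081, -0.997, -0.005], [-0.969, 0.08, -0.233], [0.232, -0.014, -0.973]]
top grease_gun [([391.0, 197.0], 0.97), ([342.0, 204.0], 0.72), ([241.0, 211.0], 0.72), ([436.0, 167.0], 0.67)]
top gun_stand [([381.0, 206.0], 0.97)]
top bearing [([245.0, 209.0], 0.66)]
top nipple []
top stump_cast_b [([289.0, 100.0], 0.94)]
top marker_pen [([303.0, 308.0], 0.61), ([241.0, 214.0], 0.46)]
top sanding_block [([376.0, 115.0], 0.61)]
top coupler_mouth []
```

```bash
python3 -c "
import cv2
for c in ('scene','top'):
    im=cv2.imread(f'pics/{c}0.png'); cv2.imwrite(f'pics/{c}0b.png',cv2.resize(im,(800,500),interpolation=cv2.INTER_CUBIC))
"
```

```text
(no output)
```

View pics/scene0b.png

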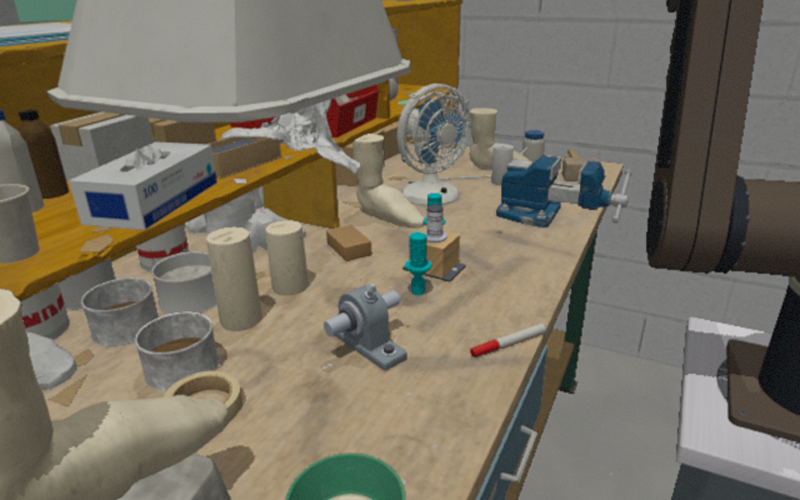

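View pics/top0b.png

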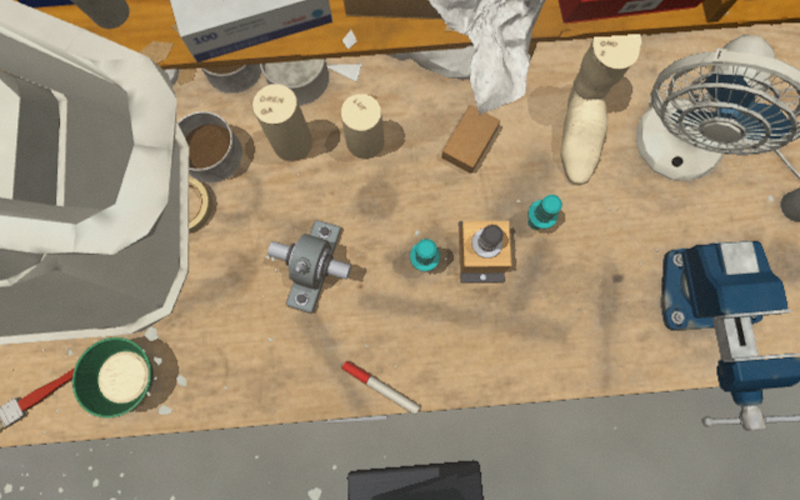

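```bash
python3 -c "
import cv2
im=cv2.imread('pics/scene0.png')
cv2.imwrite('pics/s_b.png',cv2.resize(im[215:300,250:335],(800,800))[:600] if 0 else cv2.resize(im[220:300,250:350],(800,640),interpolation=cv2.INTER_CUBIC)[:600])
cv2.imwrite('pics/s_g.png',cv2.resize(im[150:240,310:390],(533,600),interpolation=cv2.INTER_CUBIC))
im=cv2.imread('pics/top0.png')
cv2.imwrite('pics/t_b.png',cv2.resize(im[170:255,205:295],(635,600),interpolation=cv2.INTER_CUBIC))
cv2.imwrite('pics/t_g.png',cv2.resize(im[150:230,325:455],(780,480),interpolation=cv2.INTER_CUBIC))
"
```

```text
(no output)
```

View pics/s_b.png

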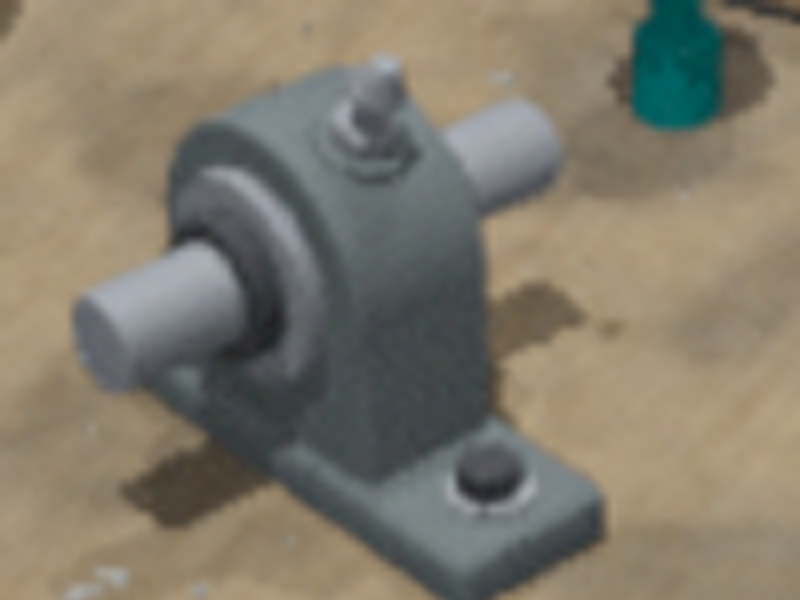

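View pics/s_g.png

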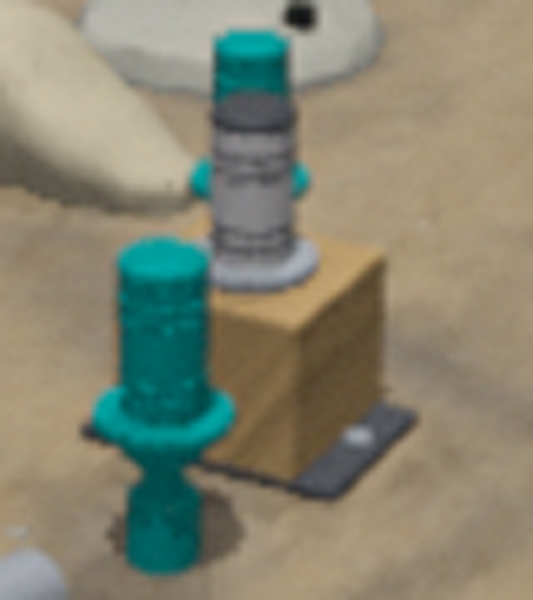

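View pics/t_b.png

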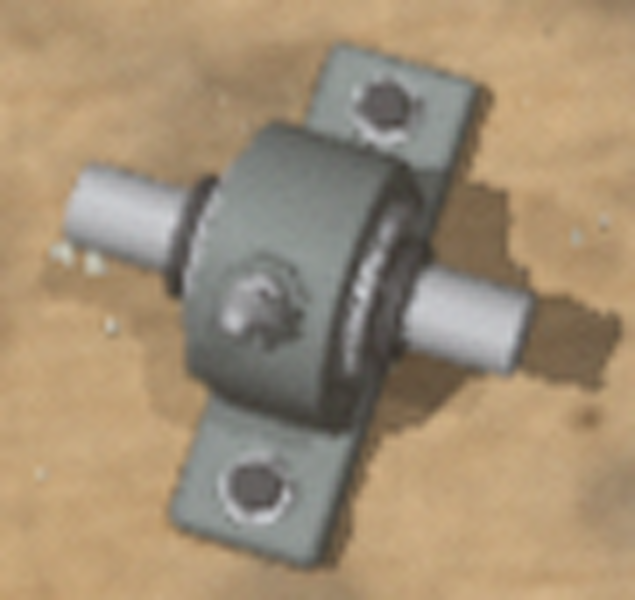

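View pics/t_g.png

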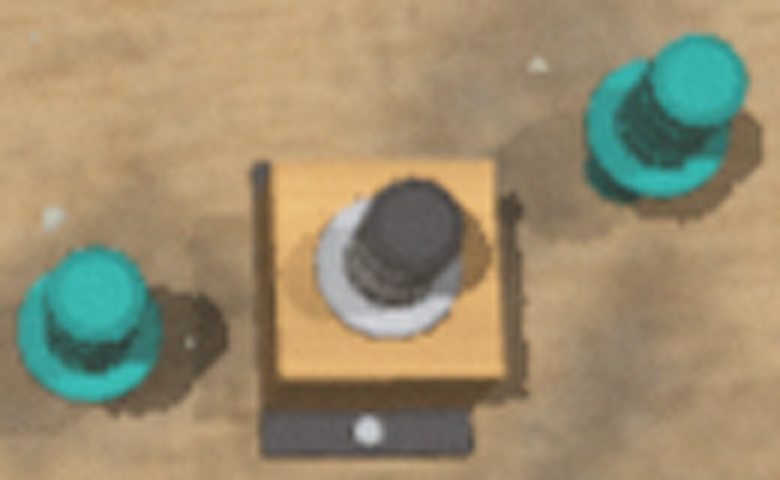

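```bash
cat > h.py <<'E'
import numpy as np, cv2
from scipy.optimize import least_squares
from plant import optics
K={c:optics.calibration(c) for c in("scene","top")}
def proj(c,P):
    k=K[c]; return cv2.projectPoints(np.atleast_2d(np.array(P,float)),k["rvec"],k["tvec"],k["mtx"],None)[0].reshape(-1,2)
def tri(ps,pt):
    f=lambda X: np.r_[proj("scene",X)[0]-ps,proj("top",X)[0]-pt]
    r=least_squares(f,[.5,.1,.1]); return r.x,r.fun
def ray(c,p,z):
    f=lambda X: proj(c,[X[0],X[1],z])[0]-p
    return least_squares(f,[.5,.1]).x
def s(x,y,sc,ox,oy): return np.array([(x+.5)/sc-.5+ox,(y+.5)/sc-.5+oy])
E
python3 - <<'E'
from h import *
sb=lambda x,y:s(x,y,8,250,220); tb=lambda x,y:s(x,y,7.0588,205,170)
sg=lambda x,y:s(x,y,6.667,310,150); tg=lambda x,y:s(x,y,6,325,150)
print("guncap",tri(sg(252,110),tg(411,220)))
print("nip tip",tri(sb(385,66),tb(236,320)))
for p in [(272,160),(494,160),(504,378),(278,380)]: print("stand",ray("top",tg(*p),.066))
for p in [(300,327),(383,257)]: print("stand s",ray("scene",sg(*p),.066))
print("teal L top z.115",ray("top",tg(96,290),.115),ray("scene",sg(163,258),.115),tri(sg(163,258),tg(96,290)))
print("teal R",tri(sg(252,44),tg(700,80)))
# bearing points
for n,a,b in [("bolt near",(490,468),(255,486)),]: print(n,tri(sb(*a),tb(*b)))
for p in [(335,43),(487,85),(325,567),(172,517)]: print("foot",ray("top",tb(*p),.016))
print("shaft L end", tri(sb(102,345),tb(72,205)), "R")
E
```

```text
guncap (array([ 0.60167473, -0.13339674,  0.12844658]), array([-0.70695857, -0.12586648,  0.23031149,  0.5152912 ]))
nip tip (array([0.57422701, 0.15183994, 0.11752278]), array([-0.41439294, -0.09612382,  0.19218313,  0.38742126]))
stand [ 0.64066518 -0.10127561]
stand [ 0.63470609 -0.17367099]
stand [ 0.56249607 -0.16784677]
stand [ 0.56777537 -0.09541606]
stand s [ 0.56704415 -0.1006961 ]
stand s [ 0.5621669  -0.16658627]
teal L top z.115 [ 0.59170369 -0.03680218] [ 0.58834713 -0.03513961] (array([ 0.59089209, -0.03722245,  0.11395453]), array([-0.66943136, -0.12850286,  0.24411593,  0.53118588]))
teal R (array([ 0.64291745, -0.23114208,  0.11305032]), array([-0.39213104, -0.07069521,  0.12044785,  0.26826643]))
bolt near (array([0.54394173, 0.16340717, 0.02511958]), array([-0.35362957, -0.07050237,  0.16581724,  0.35560214]))
foot [0.67469087 0.13605907]
foot [0.65829323 0.09219936]
foot [0.52132442 0.14633095]
foot [0.53904123 0.18909282]
shaft L end (array([0.6201875 , 0.20442591, 0.06203039]), array([-0.67260773, -0.18084382,  0.35637712,  0.67236613])) R
```

```bash
cat >> h.py <<'E'
from scipy.spatial.transform import Rotation as Ro
GUN=np.array([.6015,-.134]); yaw=-.375
NZ=np.array([-np.sin(.42)*np.cos(yaw),-np.sin(.42)*np.sin(yaw),np.cos(.42)])
NTIP=np.array([.5742,.1515,.1172]); NO=NTIP-.027*NZ
def rows(p,R,pt,Rt,n):
    """n equal rows from pose p,R to pt,Rt in tool axes"""
    rv=(R.inv()*Rt).as_rotvec()/n; out=[]
    for i in range(n):
        d=R.inv().apply((pt-p)/(n-i))*1000
        out.append(np.r_[d,rv]); p=p+(pt-p)/(n-i); R=R*Ro.from_rotvec(rv)
    return np.array(out)
def pr(r): print(";\n".join(" ".join(f"{v:.1f}" if i<3 else f"{v:.3f}" for i,v in enumerate(x)) for x in r))
E
python3 - <<'E'
from h import *
print("hood corner",tri(np.array([324,52]),np.array([144,264])))
print("vise handle far", ray("top",[615,337],.1),ray("top",[566,337],.1),ray("top",[535,200],.12),ray("top",[600,200],.12))
print(tri(np.array([598,170])/1.25,np.array([745,350])/1.25), "vise top jaw")
R=Ro.from_quat([0.82080052, -0.57121369, -0.00086381, -0.00082318]); p=np.array([0.2344,-.6323,.2299])
Rt=Ro.from_matrix(np.array([[np.cos(-.2),np.sin(-.2),0],[np.sin(-.2),-np.cos(-.2),0],[0,0,-1]]).T) 
Rt=Ro.from_matrix(np.column_stack([[np.cos(-.2),np.sin(-.2),0],[np.sin(-.2),-np.cos(-.2),0],[0,0,-1]]))
pr(rows(p,R,np.array([.6015,-.134,.20]),Rt,10))
print(NO,NZ)
E
```

```text
hood corner (array([0.47585078, 0.21291183, 0.42978068]), array([ 8.41763064,  2.03300332, -3.39565465, -6.72641111]))
vise handle far [ 0.30884762 -0.49158426] [ 0.31570342 -0.40664371] [ 0.5578222  -0.38900191] [ 0.54816672 -0.50666508]
(array([ 0.39448998, -0.46339608,  0.13030085]), array([-13.05528002,   0.06112077,   2.23834669,   7.84888558])) vise top jaw
-34.0 -51.7 3.1 -0.000 0.000 -0.102;
-28.5 -54.9 3.1 -0.000 0.000 -0.102;
-22.8 -57.5 3.1 -0.000 0.000 -0.102;
-16.9 -59.5 3.0 -0.000 0.000 -0.102;
-10.8 -60.9 3.0 -0.000 0.000 -0.102;
-4.5 -61.7 3.0 -0.000 0.000 -0.102;
1.8 -61.9 3.0 -0.000 0.000 -0.102;
8.0 -61.4 3.0 -0.000 0.000 -0.102;
14.2 -60.2 3.0 -0.000 0.000 -0.102;
20.3 -58.5 3.0 -0.000 0.000 -0.102
[0.58444445 0.14746751 0.0925466 ] [-0.37942421  0.14935145  0.91308894]
```

```bash
python3 -c "
import cv2
im=cv2.imread('pics/scene0.png')
cv2.imwrite('pics/s_h.png',cv2.resize(im[0:110,30:350],(800,275),interpolation=cv2.INTER_CUBIC))
im=cv2.imread('pics/top0.png')
cv2.imwrite('pics/t_h.png',cv2.resize(im[0:300,0:180],(360,600),interpolation=cv2.INTER_CUBIC))
"
```

```text
(no output)
```

View pics/s_h.png

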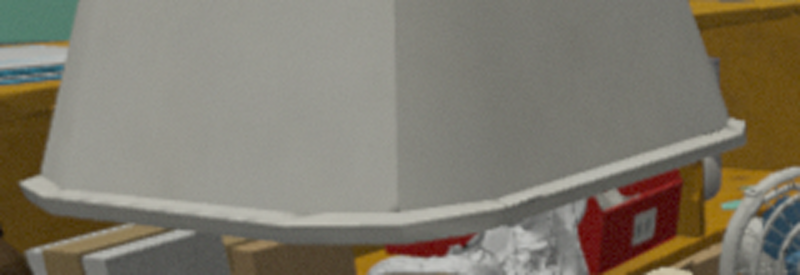

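View pics/t_h.png

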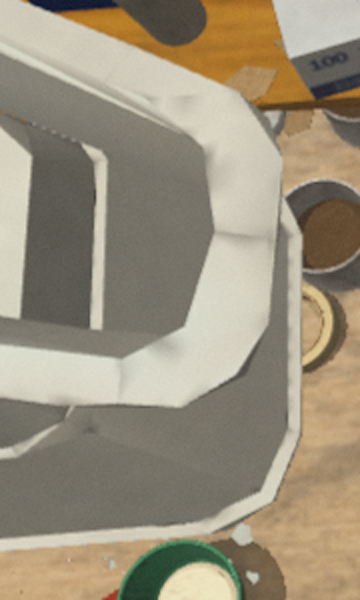

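```bash
python3 - <<'E'
from h import *
for t in ([137,250],[148,217],[105,264]):
    for sc in([328,50],[326,56],[230,84]):
        print(t,sc,tri(np.array(sc,float),np.array(t,float)))
E
```

```text
[137, 250] [328, 50] (array([0.48275227, 0.21460768, 0.43495851]), array([-0.98974477, -0.25097868,  0.40538121,  0.78574308]))
[137, 250] [326, 56] (array([0.48393925, 0.21744815, 0.42773911]), array([-0.73037225, -0.18548109,  0.30276214,  0.58644567]))
[137, 250] [230, 84] (array([0.53962625, 0.26384079, 0.37823242]), array([ 41.82405715,  13.69782182, -21.41935903, -36.63626402]))
[148, 217] [328, 50] (array([0.5084875 , 0.19681926, 0.43560955]), array([-12.52385079,  -3.46714163,   5.16963924,   9.61946003]))
[148, 217] [326, 56] (array([0.50995001, 0.19946633, 0.42804696]), array([-12.28108388,  -3.40171802,   5.12873616,   9.54095906]))
[148, 217] [230, 84] (array([0.56855095, 0.24471961, 0.37523843]), array([ 31.36643149,  10.88887005, -16.04122042, -26.59726025]))
[105, 264] [328, 50] (array([0.46852882, 0.24712583, 0.44004465]), array([-2.04520693, -0.52293006,  0.87787937,  1.69519939]))
[105, 264] [326, 56] (array([0.46945945, 0.25021976, 0.43331688]), array([-1.79639489, -0.45998113,  0.78039331,  1.50595428]))
[105, 264] [230, 84] (array([0.52179231, 0.29802886, 0.38820752]), array([ 38.93152958,  12.96024874, -20.99424245, -35.60118192]))
```

```bash
python3 -m crank '-34 -51.7 1 0 0 -0.102;-28.5 -54.9 1 0 0 -0.102;-22.8 -57.5 1 0 0 -0.102;-16.9 -59.5 1 0 0 -0.102;-10.8 -60.9 2 0 0 -0.102' 1 60 && python3 -m crank '-4.5 -61.7 3 0 0 -0.102;1.8 -61.9 3 0 0 -0.102;8 -61.4 3 0 0 -0.102;14.2 -60.2 3 0 0 -0.102;20.3 -58.5 3 0 0 -0.102'
python3 -m crank '0 0 0 0 0 0'
python3 - <<'E'
from h import *
from plant import readout
s_=readout.get_state(); p=s_["eef_pos"]; R=Ro.from_quat(s_["tcp_rot"]); print(s_["time"],p,s_["qpos"].round(3),s_["contact_force"],R.as_matrix().round(4))
for c in("scene","top"):
    im=optics.read_camera(c); cv2.imwrite(f"pics/{c}1.png",cv2.resize(im[:,:,::-1],(800,500)))
Rt=Ro.from_matrix(np.column_stack([[np.cos(-.2),np.sin(-.2),0],[np.sin(-.2),-np.cos(-.2),0],[0,0,-1]]))
pr(rows(p,R,np.r_[GUN,.075],Rt,4))
E
```

```text
time: 1.52
eef_pos: [0.4187, -0.3821, 0.2257]
tcp_rot: [0.939, -0.344, 0.001, 0.0]
contact_force: [1.1, -0.6, 0.0]
opening: 1.0
time: 2.15
eef_pos: [0.6017, -0.1323, 0.2106]
tcp_rot: [0.995, -0.096, 0.0, 0.0]
contact_force: [1.4, -0.5, 0.4]
opening: 1.005
time: 2.28
eef_pos: [0.6022, -0.1303, 0.21]
tcp_rot: [0.996, -0.095, -0.0, -0.0]
contact_force: [0.1, 0.3, -0.4]
opening: 0.999
2.275 [ 0.6021903  -0.13030316  0.21002219] [-3.780e-01  1.760e-01  1.747e+00  1.000e-03  1.218e+00 -1.880e-01] [ 0.09524657  0.29820713 -0.37970163] [[ 9.821e-01 -1.886e-01  0.000e+00]
 [-1.886e-01 -9.821e-01  7.000e-04]
 [-1.000e-04 -7.000e-04 -1.000e+00]]
0.0 1.0 33.8 -0.000 0.000 0.003;
0.0 1.0 33.8 -0.000 0.000 0.003;
0.0 1.0 33.8 -0.000 0.000 0.003;
0.0 0.9 33.8 -0.000 0.000 0.003
```

View pics/scene1.png

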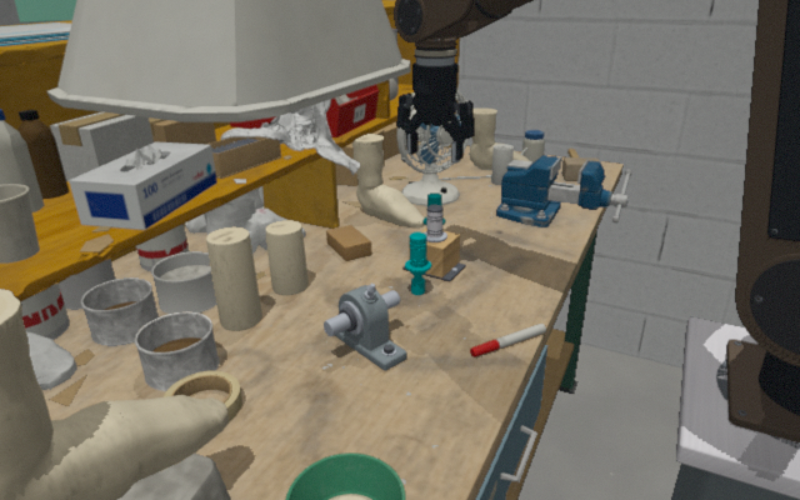

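View pics/top1.png

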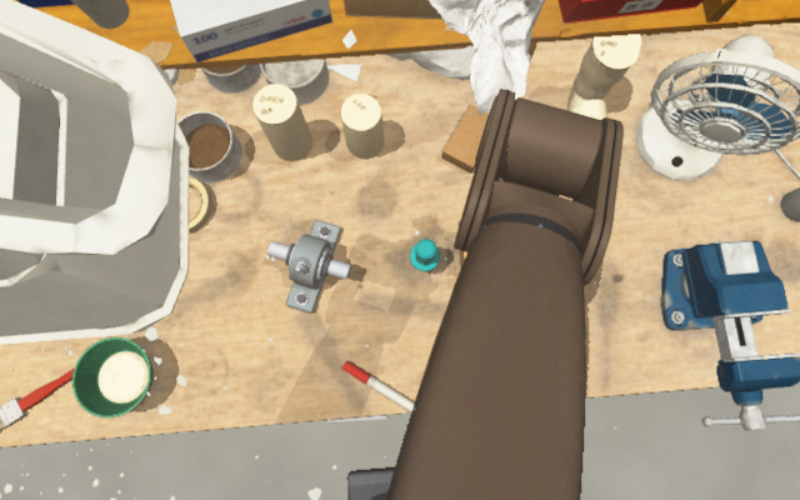

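```bash
python3 -m crank '0 1 34 0 0 0;0 1 34 0 0 0;0 1 34 0 0 0;0 1 33 0 0 0;0 0 0 0 0 0'
python3 - <<'E'
from h import *
for c in("scene",):
    im=optics.read_camera(c); cv2.imwrite(f"pics/{c}2.png",cv2.resize(im[100:250,250:450,::-1],(800,600)))
from plant import readout
s_=readout.get_state();print(s_["time"],s_["eef_pos"],s_["qpos"],s_["contact_force"])
E
```

```text
time: 3.0
eef_pos: [0.5968, -0.1388, 0.0723]
tcp_rot: [0.995, -0.099, -0.003, -0.001]
contact_force: [-0.1, -0.2, 0.2]
opening: 1.001
3.05 [ 0.59858014 -0.13912501  0.07461916] [-3.93231023e-01  3.27916643e-01  1.83318662e+00 -2.19652121e-04
  9.82991890e-01 -1.94795513e-01] [ 0.54265298  0.11910853 -0.2814483 ]
```

View pics/scene2.png

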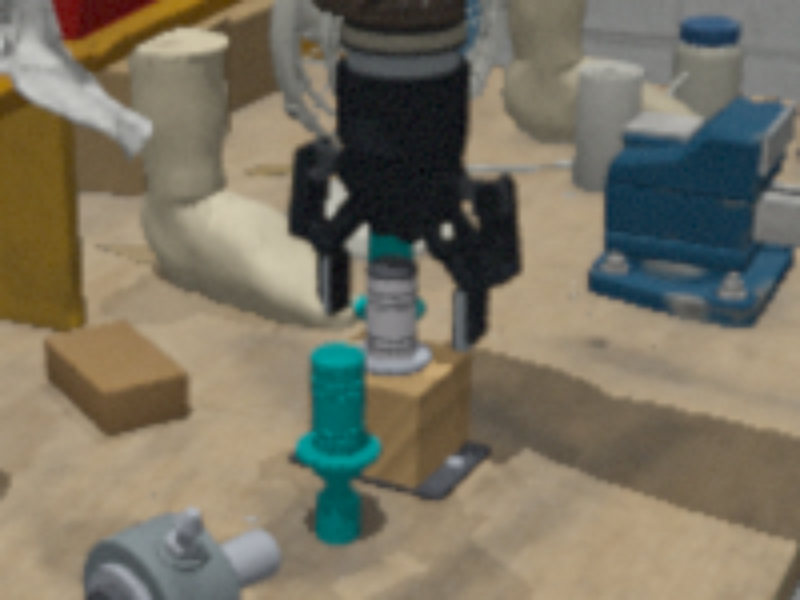

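```bash
python3 -m crank '0 -3 0 0 0 0;0 0 0 0 0 0'
python3 - <<'E'
from plant import readout
s_=readout.get_state();print(s_["time"],s_["eef_pos"],s_["qpos"],s_["contact_force"],s_["dq"])
E
```

```text
time: 3.3
eef_pos: [0.6016, -0.1355, 0.0775]
tcp_rot: [0.995, -0.098, 0.002, 0.0]
contact_force: [0.4, 0.6, 0.4]
opening: 0.999
3.3 [ 0.60160009 -0.13550763  0.07746909] [-3.85916469e-01  3.25238049e-01  1.83055709e+00  2.76803773e-05
  9.82259816e-01 -1.89906423e-01] [0.40382507 0.57363963 0.38657139] [ 0.00307212  0.00519291  0.00641287 -0.00091958 -0.00501817 -0.00184603]
```

```bash
python3 -m crank '0 -1.5 2.5 0 0 0;0 0 0 0 0 0;0 0 0 0 0 0' && python3 -m crank '0 0 0 0 0 0;0 0 0 0 0 0;0 0 0 0 0 0;0 0 0 0 0 0;0 0 0 0 0 0' -1 60
python3 - <<'E'
from h import *
im=optics.read_camera("scene"); cv2.imwrite(f"pics/scene3.png",cv2.resize(im[100:250,250:450,::-1],(800,600)))
from plant import readout
s_=readout.get_state();print(s_)
E
```

```text
time: 3.68
eef_pos: [0.6007, -0.1335, 0.0728]
tcp_rot: [0.995, -0.098, -0.0, 0.0]
contact_force: [-0.3, 1.0, -0.2]
opening: 1.001
time: 4.3
eef_pos: [0.6011, -0.1337, 0.0731]
tcp_rot: [0.995, -0.098, 0.001, 0.0]
contact_force: [1.0, -0.2, -0.0]
opening: 0.332
{'time': 4.35, 'qpos': array([-3.83576514e-01,  3.30805457e-01,  1.83278766e+00,  7.80344207e-05,
        9.76969770e-01, -1.87539696e-01]), 'dq': array([-1.93779617e-04, -1.71040524e-03,  3.74295436e-05, -4.96971425e-04,
        7.22156674e-04,  4.59958816e-04]), 'joint_efforts': array([ 1.22887379e-02, -3.76638436e+01, -2.41661614e+01, -4.31445194e-02,
        3.07746744e-01, -1.44299494e-03]), 'eef_pos': array([ 0.60108144, -0.13375173,  0.07304996]), 'tcp_rot': array([ 9.95197773e-01, -9.78832277e-02,  5.03144631e-04,  1.13999871e-04]), 'contact_force': array([ 0.81458084, -0.21818366, -0.3866608 ]), 'wrist_torque': array([-0.03358399, -0.2065527 ,  0.01040395]), 'opening': 0.3346053469998544}
```

View pics/scene3.png

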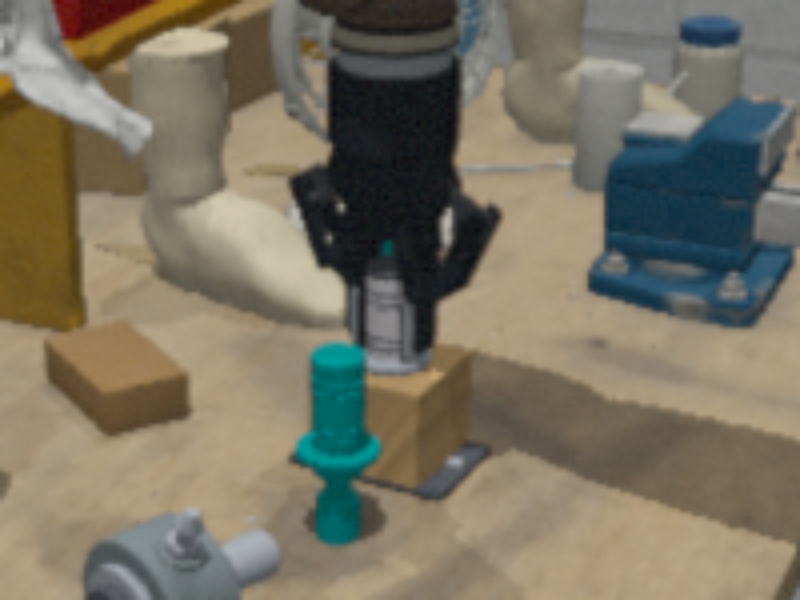

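```bash
python3 -m crank '0 0 0 0 0 0;0 0 -15 0 0 0;0 0 -25 0 0 0;0 0 -25 0 0 0;0 0 -25 0 0 0' -1 100 && python3 -m crank '0 0 -20 0 0 0;0 0 -15 0 0 0;0 0 0 0 0 0'
python3 - <<'E'
from h import *
im=optics.read_camera("scene"); cv2.imwrite(f"pics/scene4.png",cv2.resize(im[50:200,250:450,::-1],(800,600)))
from plant import readout
s_=readout.get_state();print(s_)
E
```

```text
time: 4.97
eef_pos: [0.5994, -0.1331, 0.1628]
tcp_rot: [0.995, -0.098, -0.002, -0.0]
contact_force: [-0.1, -0.4, -4.5]
opening: 0.326
time: 5.35
eef_pos: [0.6013, -0.1338, 0.1992]
tcp_rot: [0.995, -0.098, 0.001, 0.0]
contact_force: [-0.6, 0.2, -4.0]
opening: 0.328
{'time': 5.4, 'qpos': array([-3.83516524e-01,  1.85378885e-01,  1.75978862e+00, -5.88274743e-06,
        1.19644075e+00, -1.87501448e-01]), 'dq': array([-0.00050394,  0.01771104,  0.02325918, -0.00069542, -0.00070036,
       -0.00190954]), 'joint_efforts': array([ 1.92759972e-02, -3.90621400e+01, -3.12242067e+01, -3.79271602e-03,
       -1.37095290e-02, -7.45385501e-05]), 'eef_pos': array([ 0.6006251 , -0.13354717,  0.19788066]), 'tcp_rot': array([ 9.95201210e-01, -9.78496412e-02, -8.25851433e-06,  4.29048057e-07]), 'contact_force': array([-0.4916453 , -0.01242231, -4.76336168]), 'wrist_torque': array([ 0.00757191, -0.00879626,  0.02593431]), 'opening': 0.3315764367562682}
```

View pics/scene4.png

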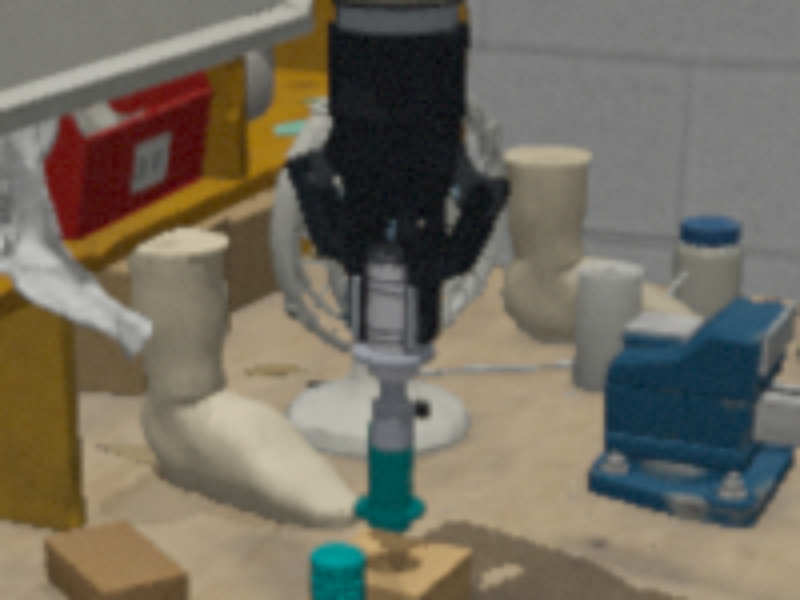

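```bash
cat >> h.py <<'E'
TL=.059
def tgt(R,NZ=NZ,h=.055,off=(0,0,0),NO=NO):
    z=R.as_matrix()[:,2]; ax=np.cross(z,-NZ); 
    if np.linalg.norm(ax)>1e-9: ax=ax/np.linalg.norm(ax)*np.arccos(np.clip(z@-NZ,-1,1))
    Rt=Ro.from_rotvec(ax)*R
    return NO+(h+TL)*NZ+np.array(off),Rt
E
python3 - <<'E'
from h import *
from plant import readout
s_=readout.get_state(); p=s_["eef_pos"]; R=Ro.from_quat(s_["tcp_rot"])
pt,Rt=tgt(R,off=(0,-.1,.03)); print(p,pt)
pr(rows(p,R,pt,Rt,5))
E
```

```text
[ 0.6006251  -0.13354717  0.19788066] [0.54119009 0.06449358 0.22663874]
-19.4 -36.5 -5.8 -0.015 0.083 -0.000;
-18.8 -36.4 -7.9 -0.015 0.083 -0.000;
-18.1 -36.3 -9.9 -0.015 0.083 -0.000;
-17.2 -36.1 -11.9 -0.015 0.083 -0.000;
-16.1 -35.9 -13.9 -0.015 0.083 -0.000
```

```bash
python3 -m crank '-19.4 -36.5 -5.8 -0.015 0.083 0;-18.8 -36.4 -7.9 -0.015 0.083 0;-18.1 -36.3 -9.9 -0.015 0.083 0;-17.2 -36.1 -11.9 -0.015 0.083 0;-16.1 -35.9 -13.9 -0.015 0.083 0' && python3 -m crank '0 0 0 0 0 0;0 0 0 0 0 0'
python3 - <<'E'
from h import *
from plant import readout
s_=readout.get_state(); p=s_["eef_pos"]; R=Ro.from_quat(s_["tcp_rot"]); print(s_["time"],p,s_["qpos"].tolist(),s_["tcp_rot"].tolist(),s_["contact_force"],s_["wrist_torque"],R.as_matrix()[:,2],-NZ)
for c in("scene","top"):
    im=optics.read_camera(c); cv2.imwrite(f"pics/{c}5.png",cv2.resize(im[:,:,::-1],(800,500)))
E
```

```text
time: 6.02
eef_pos: [0.5393, 0.0654, 0.2248]
tcp_rot: [0.973, -0.096, 0.201, 0.057]
contact_force: [1.2, 0.1, -3.6]
opening: 0.33
time: 6.28
eef_pos: [0.5405, 0.0644, 0.2253]
tcp_rot: [0.973, -0.095, 0.2, 0.057]
contact_force: [-0.3, -0.6, -4.7]
opening: 0.328
6.275 [0.54046325 0.06438845 0.22533524] [0.001804601674298892, -0.1850484964643932, 2.1190993924795016, -0.20602527597822937, 0.8257339914660017, 0.3078201933998491] [0.9734658311659886, -0.09536924801822035, 0.1999663083688114, 0.057292736032586] [-0.33628267 -0.57426046 -4.6702249 ] [ 0.15521158  0.3709615  -0.01360422] [ 0.37839281 -0.14968631 -0.91346204] [ 0.37942421 -0.14935145 -0.91308894]
```

View pics/scene5.png

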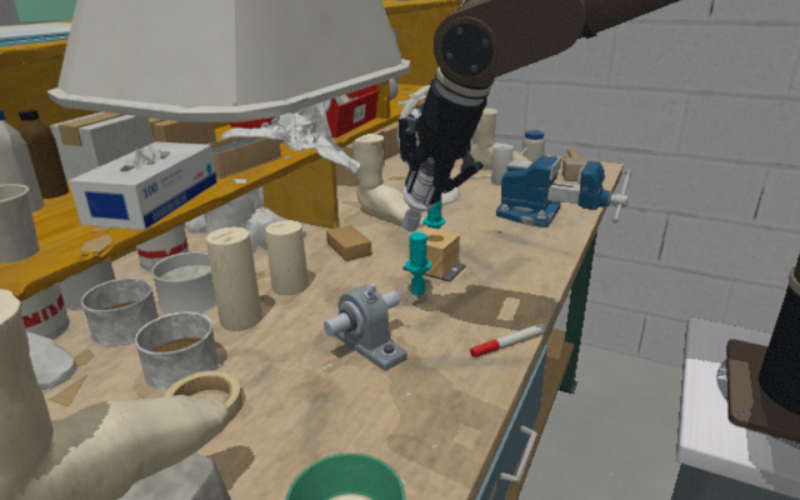

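View pics/top5.png

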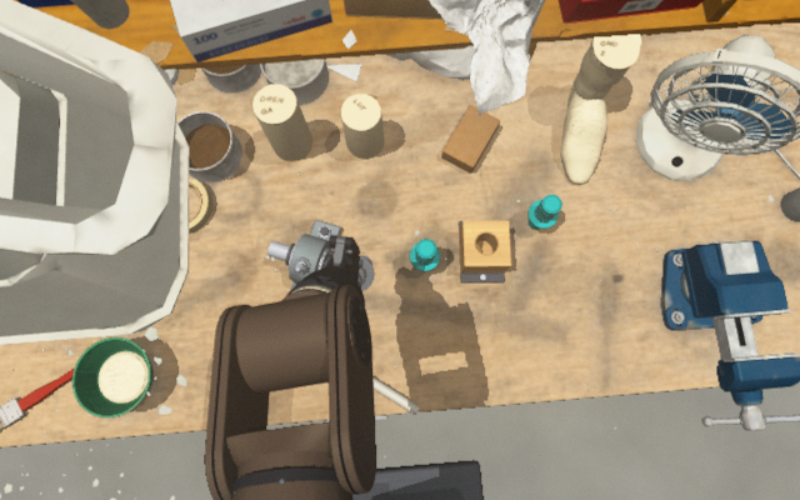

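```bash
cat > fk.py <<'E'
from h import *
D=[([-1.36598,.28722,1.57818,0,1.27858,-.15],[.2344,-.6323,.22991]),
([-.378,.176,1.747,.001,1.218,-.188],[.60219,-.1303,.21002]),
([-.38358,.33081,1.83279,0,.97697,-.18754],[.60108,-.13375,.07305]),
([-.38352,.18538,1.75979,0,1.19644,-.1875],[.60063,-.13355,.19788]),
([0.0018046,-.1850485,2.1190994,-.206025,.825734,.30782],[.54046,.06439,.22534])]
def fk(q,v,full=False):
    h,L1,a,L2,d6,oy,r0=v
    y=lambda t:Ro.from_euler('y',t); z=lambda t:Ro.from_euler('z',t)
    R=z(q[0]); p=R.apply([r0,oy,h]); R=R*y(q[1]); p=p+R.apply([0,0,L1]); el=p; R=R*y(q[2]); p=p+R.apply([a,0,L2]); w=p
    R=R*z(q[3]); R=R*y(q[4]); p=p+R.apply([0,0,d6]); 
    return (p,w,el,R) if full else p
def fit():
    f=lambda v:np.r_[np.concatenate([(fk(q,v)-p) for q,p in D])*1000, (v[0]-.3)*.01,v[6]*.1*1000]
    return least_squares(f,[.3,.4,0,.4,.25,.1,0])
E
python3 - <<'E'
from fk import *
r=fit(); print(r.x.round(4),r.fun.round(2))
p,w,el,R=fk(D[-1][0],r.x,True); print("wrist",w,"elbow",el,R.as_matrix()[:,2], "d",np.linalg.norm(p-w))
print(proj("scene",[w,el])*1.25,proj("top",[w,el])*1.25)
E
```

```text
[2.403e-01 4.433e-01 2.070e-02 5.722e-01 2.497e-01 1.009e-01 2.000e-04] [ 0.01  0.05 -0.1   0.12 -0.04  0.23 -0.01  0.   -0.02 -0.06  0.04 -0.07
 -0.01 -0.05 -0.04 -0.    0.02]
wrist [0.44596145 0.10172328 0.45340203] elbow [-0.08156941  0.10077129  0.67603027] [ 0.37839278 -0.14968612 -0.91346208] d 0.24971298916912735
[[ 479.8140991    34.31999633]
 [1323.11470567 -328.25945416]] [[ 296.16989446  343.72638045]
 [ 239.48385627 2239.12626729]]
```

```bash
python3 -c "
import cv2
im=cv2.imread('pics/scene0.png')
cv2.imwrite('pics/s_h2.png',cv2.resize(im[40:100,180:340],(800,300),interpolation=cv2.INTER_CUBIC))
im=cv2.imread('pics/top0.png')
cv2.imwrite('pics/t_h2.png',cv2.resize(im[190:290,0:160],(800,500),interpolation=cv2.INTER_CUBIC))
"
```

```text
(no output)
```

View pics/s_h2.png

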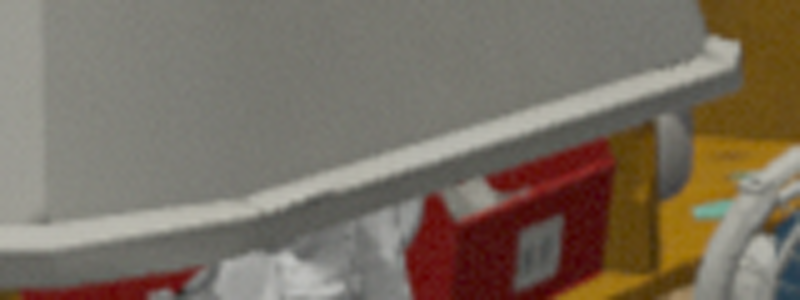

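View pics/t_h2.png

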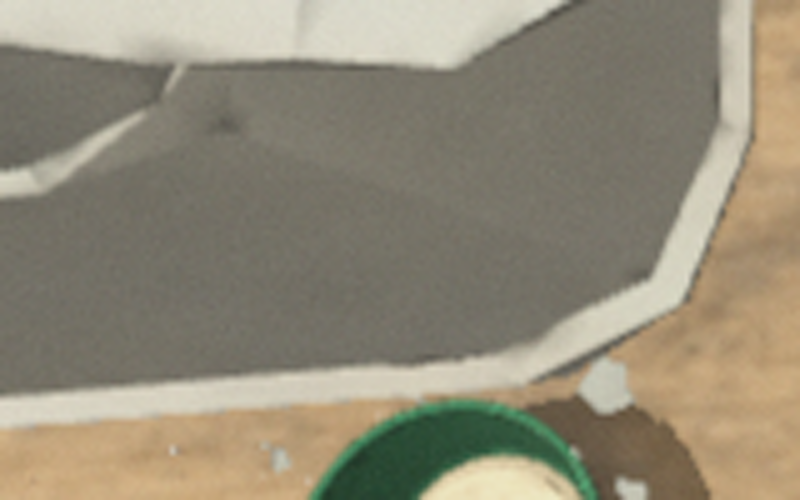

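```bash
cat >> fk.py <<'E'
V=fit().x
def cyl(q,hl,r):
    p,w,el,R=fk(q,V,True); M=R.as_matrix(); t=np.linspace(0,2*np.pi,40)
    return [w+sgn*hl*M[:,1]+r*(np.cos(t)[:,None]*M[:,0]+np.sin(t)[:,None]*M[:,2]) for sgn in(-1,1)]
E
python3 - <<'E'
from fk import *
q=D[-1][0]
for c in("scene","top"):
    im=cv2.imread(f"pics/{c}5.png")
    for (hl,r,col) in((.067,.045,(0,0,255)),):
        for P in cyl(q,hl,r): cv2.polylines(im,[(proj(c,P)*1.25).astype(np.int32)],True,col,1)
    x0,y0=(350,0) if c=="scene" else (180,230)
    cv2.imwrite(f"pics/{c}5o.png",cv2.resize(im[y0:y0+250,x0:x0+300],(720,600)))
E
```

```text
(no output)
```

View pics/scene5o.png

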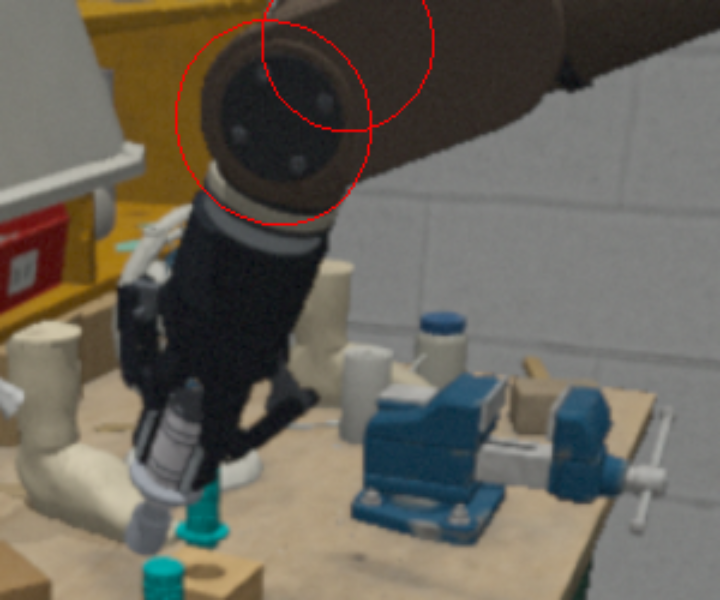

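View pics/top5o.png

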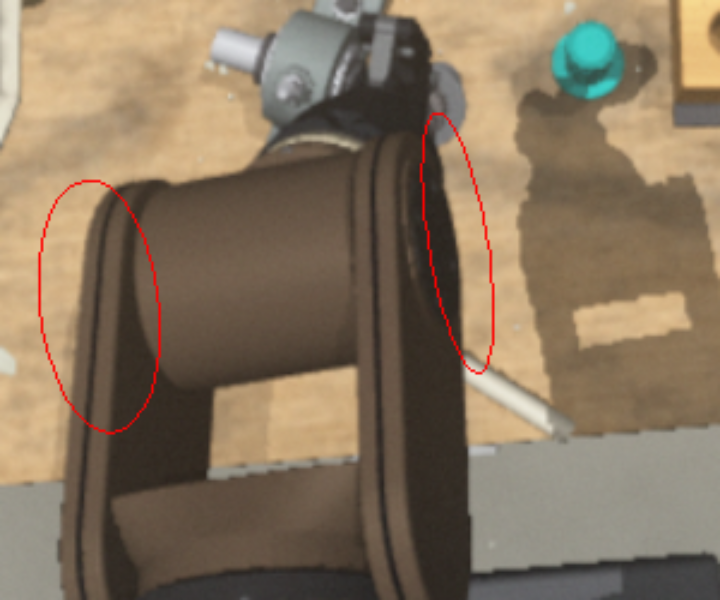

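```bash
cat > ov.py <<'E'
from h import *
def circ(C,a,r,n=24):
    a=a/np.linalg.norm(a); u=np.cross(a,[0,0,1.]); u/=np.linalg.norm(u); v=np.cross(a,u); t=np.linspace(0,2*np.pi,n)
    return C+r*(np.cos(t)[:,None]*u+np.sin(t)[:,None]*v)
def draw(im,c,NO,NZ,sc,x0,y0,yaw=yaw):
    dr=lambda P,col,cl=True: cv2.polylines(im,[(((proj(c,P)-[x0,y0])+.5)*sc*8).astype(np.int32)],cl,col,1,cv2.LINE_AA,3)
    X=np.array([np.cos(yaw),np.sin(yaw),0]);Y=np.array([-np.sin(yaw),np.cos(yaw),0])
    B=NO+X*.0152; B=np.array([B[0],B[1],0])
    dr(np.array([B+sx*.075*X+sy*.023*Y+[0,0,.015] for sx,sy in((1,1),(1,-1),(-1,-1),(-1,1))]),(255,0,0))
    for s in(-1,1): dr(circ(B+[0,0,.058]+s*.065*Y,Y,.0125),(255,0,255)); dr(circ(B+[0,0,.058]+s*.023*Y,Y,.038,48),(255,255,0))
    for h,r in((0,.008),(.007,.008),(.018,.007),(.027,.003)): dr(circ(NO+h*NZ,NZ,r),(0,0,255))
    return dr
E
python3 - <<'E'
from ov import *
for c,x0,y0,w,h,sc in(("scene",250,220,100,75,8),("top",205,170,90,80,7)):
    im=cv2.imread(f"pics/{c}0.png")[y0:y0+h,x0:x0+w]; im=cv2.resize(im,None,fx=sc,fy=sc,interpolation=cv2.INTER_CUBIC)
    draw(im,c,NO,NZ,sc,x0,y0); cv2.imwrite(f"pics/{c}0ov.png",im)
E
```

```text
(no output)
```

View pics/scene0ov.png

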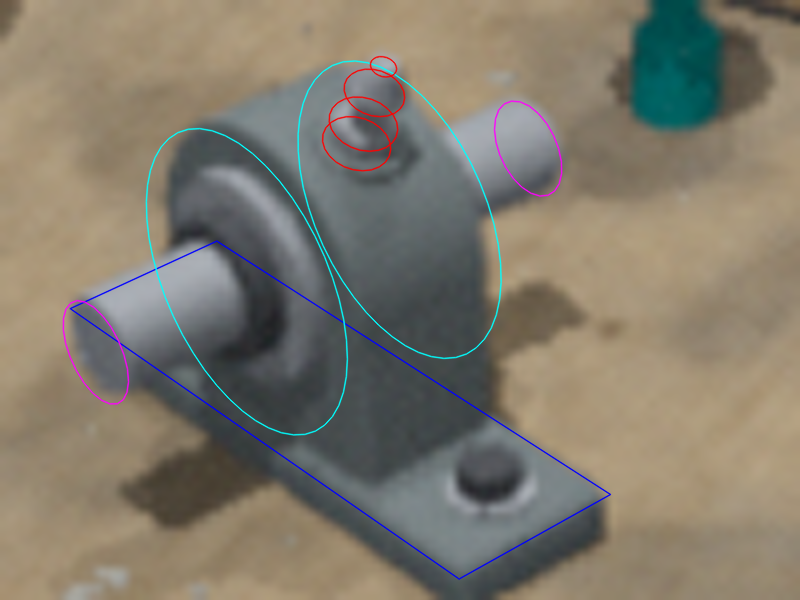

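View pics/top0ov.png

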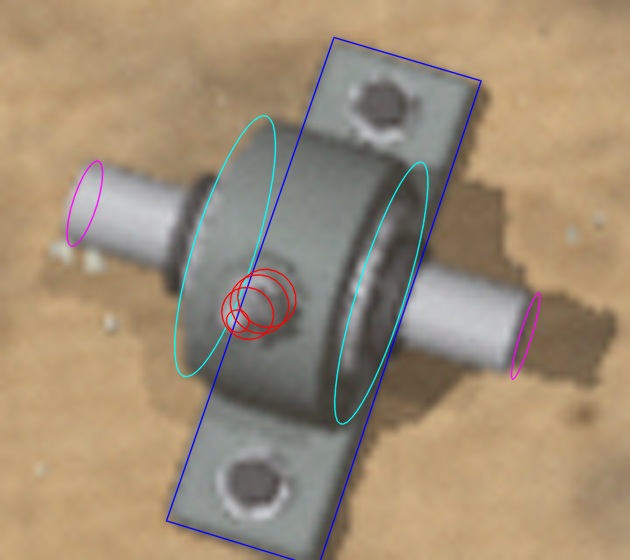

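```bash
python3 - <<'E'
import cv2,numpy as np
a=cv2.imread("pics/scene0.png")[224:246,282:312]; b=cv2.imread("pics/top0.png")[200:225,228:256]
a=cv2.resize(a,(390,286),interpolation=cv2.INTER_CUBIC); b=cv2.resize(b,(392,350),interpolation=cv2.INTER_CUBIC)
o=np.zeros((350,790,3),np.uint8); o[:286,:390]=a; o[:,396:788]=b; cv2.imwrite("pics/nz.png",o)
E
```

```text
(no output)
```

View pics/nz.png

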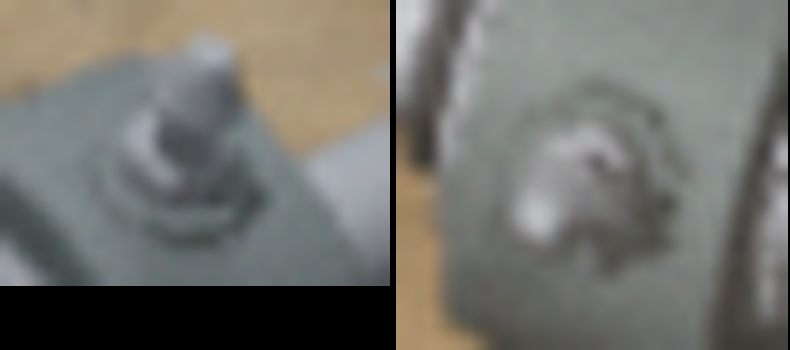

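```bash
python3 - <<'E'
from h import *
P=[NO,NO+.0035*NZ,NO+.018*NZ,NO+.027*NZ]
print(proj("scene",P).round(1).tolist(),proj("top",P).round(1).tolist())
print("ring tri",tri(np.array([295.8,238.5]),np.array([242.1,211.8])))
print("tip tri",tri(np.array([297.9,227.4]),np.array([237.8,215.1])))
# bearing fit: pts
sb=lambda x,y:s(x,y,8,250,220); tb=lambda x,y:s(x,y,7.0588,205,170)
obs=[("top",(.075,.023,'f'),tb(335,43)),("top",(.075,-.023,'f'),tb(483,84)),("top",(-.075,-.023,'f'),tb(320,560)),("top",(-.075,.023,'f'),tb(172,517)),
("top",(0,.065,.058),tb(82,205)),("top",(0,-.065,.058),tb(524,333)),("scene",(0,.065,.058),sb(102,345)),("scene",(0,-.065,.058),sb(530,146)),
("scene",(-.075,-.023,'f'),sb(603,493)),("scene",(-.075,.023,'f'),sb(462,580)),
("top",'tip',np.array([237.8,215.1])),("scene",'tip',np.array([297.9,227.4])),("top",'base',np.array([242.1,211.8])),("scene",'base',np.array([295.8,238.5]))]
def f(v):
    x,y,w,ft,ny,dsx,dsy,dtx,dty=v; X=np.array([np.cos(w),np.sin(w),0]);Y=np.array([-np.sin(w),np.cos(w),0]); r=[]
    for c,k,o in obs:
        if k=='tip' or k=='base':
            l=.027 if k=='tip' else .002
            k=(-.0152-l*np.sin(.42),ny,.092+l*np.cos(.42))
        z=ft if k[2]=='f' else k[2]
        P=np.array([x,y,0])+k[0]*X+k[1]*Y+[0,0,z]
        r.append(proj(c,P)[0]+([dsx,dsy] if c=="scene" else [dtx,dty])-o)
    return np.r_[np.concatenate(r),np.array([dsx,dsy,dtx,dty])/1.0]
r=least_squares(f,[.598,.141,-.375,.015,0,0,0,0,0]); print(r.x.round(4)); print(r.fun[:-4].reshape(-1,2).round(2).tolist())
x,y,w=r.x[:3];X=np.array([np.cos(w),np.sin(w),0]);Y=np.array([-np.sin(w),np.cos(w),0])
print("NO",np.array([x,y,.092])-.0152*X+r.x[4]*Y,"tip",np.array([x,y,.092+.027*np.cos(.42)])-(.0152+.011)*X+r.x[4]*Y)
E
```

```text
[[294.0, 237.4], [294.5, 236.2], [296.2, 231.0], [297.4, 227.8]] [[242.6, 212.1], [242.0, 212.5], [239.8, 214.2], [238.4, 215.3]]
ring tri (array([0.58314761, 0.14758105, 0.09113411]), array([-1.15367586, -0.26790948,  0.54027938,  1.08862517]))
tip tri (array([0.5736659 , 0.15203939, 0.11861108]), array([-0.42784406, -0.09918226,  0.19830688,  0.39987269]))
[ 0.5989  0.1415 -0.3744  0.0139  0.      0.4473 -0.005  -0.382  -0.2003]
[[-0.02, -1.08], [-0.0, -0.72], [-0.1, 1.28], [-0.78, 0.74], [0.2, -0.42], [0.58, 0.31], [-0.48, 0.68], [0.01, 0.08], [1.24, 0.36], [-0.02, 0.06], [0.49, -0.1], [-0.09, 0.52], [0.02, 0.19], [-1.1, -1.69]]
NO [0.58473358 0.14707652 0.092     ] tip [0.5744956  0.15109941 0.1166534 ]
```

```bash
cat >> h.py <<'E'
NO=np.array([.5847,.1472,.0922])
def axis(extra,lat=0): # tilt more toward -x of bearing
    b=.42+extra; X=np.array([np.cos(yaw),np.sin(yaw),0]); return -np.sin(b)*X+np.array([0,0,np.cos(b)])
def plan(h,extra,n,off=(0,0,0)):
    from plant import readout
    s_=readout.get_state(); p=s_["eef_pos"]; R=Ro.from_quat(s_["tcp_rot"])
    A=axis(extra); _,Rt=tgt(R,NZ=A); pt=NO+h*NZ+TL*A+np.array(off)
    M=p+TL*R.as_matrix()[:,2]; N=NZ; X=np.array([np.cos(yaw)*np.cos(.42),np.sin(yaw)*np.cos(.42),np.sin(.42)]); Y=np.cross(N,X)
    d=M-NO; print("now t",s_["time"],"mouth nip-frame mm",(np.array([d@X,d@Y,d@N])*1000).round(2),"ang",np.arccos(-R.as_matrix()[:,2]@N).round(4),"F",s_["contact_force"].round(1),"T",s_["wrist_torque"].round(2),"op",s_["opening"].round(3)); print("target tcp",pt.round(4),"wrist",(pt+.25*A).round(3))
    pr(rows(p,R,pt,Rt,n))
E
python3 - <<'E'
from h import *
plan(.036,.10,3,(0,-.05,.005)); plan(.036,.1,4)
E
```

```text
Traceback (most recent call last):
  File "h.py", line 40, in plan
    d=M-NO; print("now t",s_["time"],"mouth nip-frame mm",(np.array([d@X,d@Y,d@N])*1000).round(2),"ang",np.arccos(-R.as_matrix()[:,2]@N).round(4),"F",s_["contact_force"].round(1),"T",s_["wrist_torque"].round(2),"op",s_["opening"].round(3)); print("target tcp",pt.round(4),"wrist",(pt+.25*A).round(3))
                                                                                                                                                                                                                        ^^^^^^^^^^^^^^^^^^^
AttributeError: 'float' object has no attribute 'round'
```

```bash
sed -i 's/s_\["opening"\].round(3)/round(s_["opening"],3)/' h.py; python3 - <<'E'
from h import *
plan(.036,.10,3,(0,-.05,.005)); plan(.036,.1,4)
E
```

```text
now t 6.375 mouth nip-frame mm [ 45.63 -93.93  67.02] ang 0.0011 F [ 0.  -0.2 -4.2] T [0.17 0.41 0.05] op 0.327
target tcp [0.5438 0.1133 0.1813] wrist [0.428 0.159 0.398]
-7.9 -17.5 11.4 -0.006 0.033 0.000;
-8.3 -17.5 11.0 -0.006 0.033 0.000;
-8.7 -17.6 10.6 -0.006 0.033 0.000
now t 6.375 mouth nip-frame mm [ 45.63 -93.93  67.02] ang 0.0011 F [ 0.  -0.2 -4.2] T [0.17 0.41 0.05] op 0.327
target tcp [0.5438 0.1633 0.1763] wrist [0.428 0.209 0.393]
-8.5 -25.4 7.8 -0.004 0.025 0.000;
-8.7 -25.4 7.5 -0.004 0.025 0.000;
-8.9 -25.4 7.2 -0.004 0.025 0.000;
-9.1 -25.5 6.8 -0.004 0.025 0.000
```

```bash
python3 -m crank '-7.9 -17.5 11.4 -0.006 0.033 0;-8.3 -17.5 11 -0.006 0.033 0;-8.7 -17.6 10.6 -0.006 0.033 0;0 0 0 0 0 0'
python3 - <<'E'
from h import *
im=optics.read_camera("scene"); cv2.imwrite(f"pics/scene6.png",cv2.resize(im[:,200:520,::-1],(480,600)))
plan(.036,.1,3)
E
```

```text
time: 6.88
eef_pos: [0.5425, 0.1138, 0.1792]
tcp_rot: [0.962, -0.095, 0.246, 0.071]
contact_force: [0.7, 0.3, -3.4]
opening: 0.327
now t 6.925 mouth nip-frame mm [ 18.25 -46.57  32.78] ang 0.0996 F [ 0.5  0.5 -3.8] T [0.21 0.48 0.02] op 0.33
target tcp [0.5438 0.1633 0.1763] wrist [0.428 0.209 0.393]
-3.1 -16.3 -1.7 0.001 0.000 0.000;
-3.1 -16.3 -1.7 0.001 0.000 0.000;
-3.1 -16.3 -1.7 0.001 0.000 0.000
```

View pics/scene6.png

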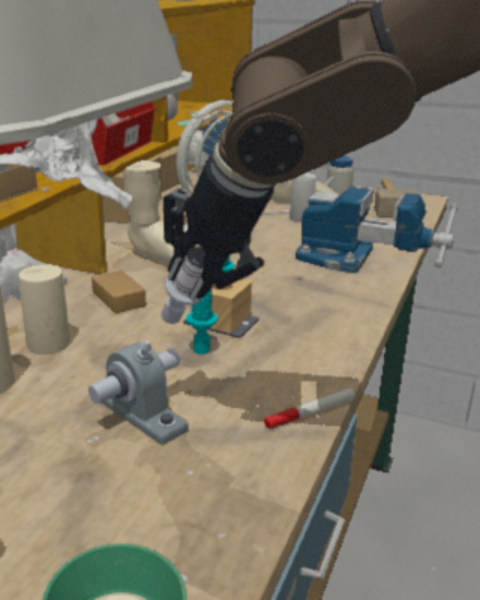

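```bash
cat >> fk.py <<'E'
def ik(p,A,q0):
    def f(q):
        pp,w,el,R=fk(np.r_[q,0],V,True); return np.r_[(pp-p)*10,R.as_matrix()[:,2]+A]
    return least_squares(f,q0[:5])
E
python3 - <<'E'
from fk import *
q=np.array(D[-1][0])
for h,e in((.036,.1),(.02,.07),(.007,.03),(-.004,.0),(-.004,.06)):
    A=axis(e); r=ik(NO+h*NZ+TL*A,A,q); q=r.x; p,w,el,R=fk(np.r_[q,0],V,True)
    print(h,e,q.round(3),"cost",r.cost,"w",w.round(3),"el",el.round(3),"forkaxis",R.as_matrix()[:,1].round(3))
E
python3 -m crank '-3.1 -16.3 -1.7 0 0 0;-3.1 -16.3 -1.7 0 0 0;-3.1 -16.3 -1.7 0 0 0;0 0 0 0 0 0'
python3 - <<'E'
from ov import *
im=optics.read_camera("scene"); cv2.imwrite("pics/scene7r.png",im[:,:,::-1]); cv2.imwrite(f"pics/scene7.png",cv2.resize(im[:,200:520,::-1],(480,600)))
o=cv2.resize(im[185:260,250:350,::-1],None,fx=8,fy=8,interpolation=cv2.INTER_CUBIC)
cv2.imwrite("pics/scene7z.png",o)
plan(.03,.08,2)
E
```

```text
0.036 0.1 [ 0.24  -0.064  2.129 -0.465  0.694] cost 6.165919638006625e-23 w [0.428 0.209 0.393] el [-0.051  0.091  0.683] forkaxis [-0.419  0.818 -0.395]
0.02 0.07 [ 0.222 -0.026  2.114 -0.431  0.685] cost 1.1473056264508344e-26 w [0.442 0.203 0.383] el [-0.033  0.096  0.683] forkaxis [-0.402  0.84  -0.364]
0.007 0.03 [ 0.204  0.009  2.091 -0.382  0.693] cost 1.1697952643088962e-23 w [0.457 0.197 0.377] el [-0.016  0.1    0.684] forkaxis [-0.372  0.871 -0.321]
-0.004 0.0 [ 0.189  0.039  2.074 -0.346  0.698] cost 8.867889925113601e-26 w [0.469 0.193 0.37 ] el [-0.002  0.102  0.683] forkaxis [-0.349  0.891 -0.291]
-0.004 0.06 [ 0.208  0.024  2.106 -0.435  0.648] cost 2.29124045071918e-19 w [0.454 0.199 0.362] el [-0.01   0.101  0.683] forkaxis [-0.406  0.841 -0.357]
time: 7.42
eef_pos: [0.5451, 0.1638, 0.1786]
tcp_rot: [0.961, -0.095, 0.249, 0.07]
contact_force: [0.0, -0.2, -4.2]
opening: 0.333
now t 7.475 mouth nip-frame mm [ 1.99  0.46 37.59] ang 0.1032 F [ 0.2  0.9 -3.9] T [0.23 0.52 0.03] op 0.327
target tcp [0.547  0.162  0.1714] wrist [0.435 0.206 0.391]
-0.7 0.1 3.7 0.002 -0.011 0.000;
-0.7 0.1 3.7 0.002 -0.011 0.000
```

View pics/scene7.png

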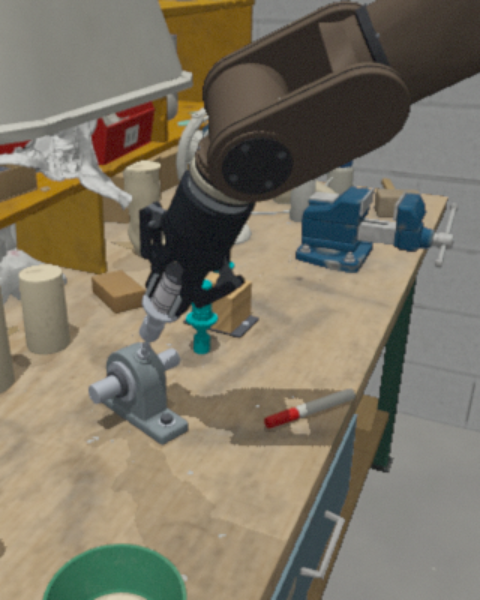

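View pics/scene7z.png

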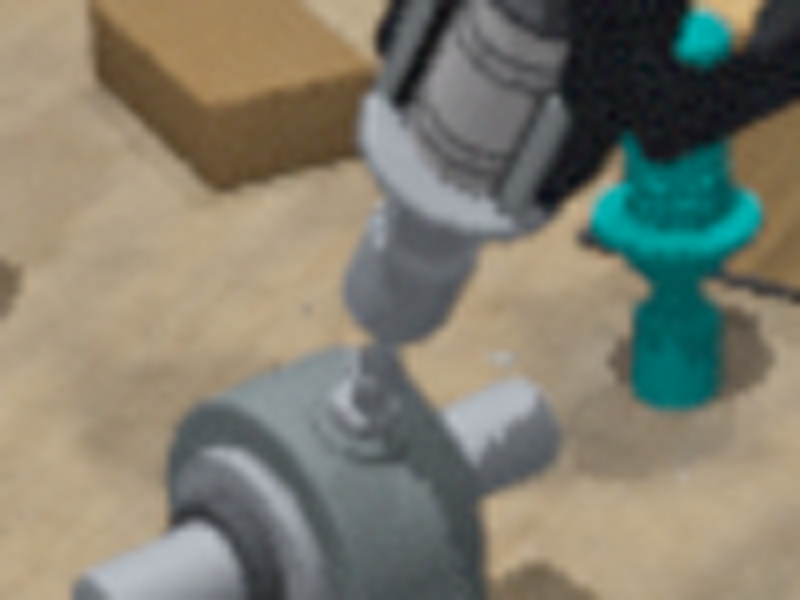

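```bash
python3 - <<'E'
from ov import *
from plant import readout
s_=readout.get_state(); p=s_["eef_pos"]; R=Ro.from_quat(s_["tcp_rot"]); A=-R.as_matrix()[:,2]; M=p-TL*A
im=cv2.imread("pics/scene7r.png")[185:260,250:350]; im=cv2.resize(im,None,fx=8,fy=8,interpolation=cv2.INTER_CUBIC)
dr=draw(im,"scene",NO,NZ,8,250,185)
for h,r in((0,.013),(.026,.013),(.052,.024),(.058,.024)): dr(circ(M+h*A,A,r),(0,255,0))
cv2.imwrite("pics/scene7o.png",im)
E
```

```text
(no output)
```

View pics/scene7o.png

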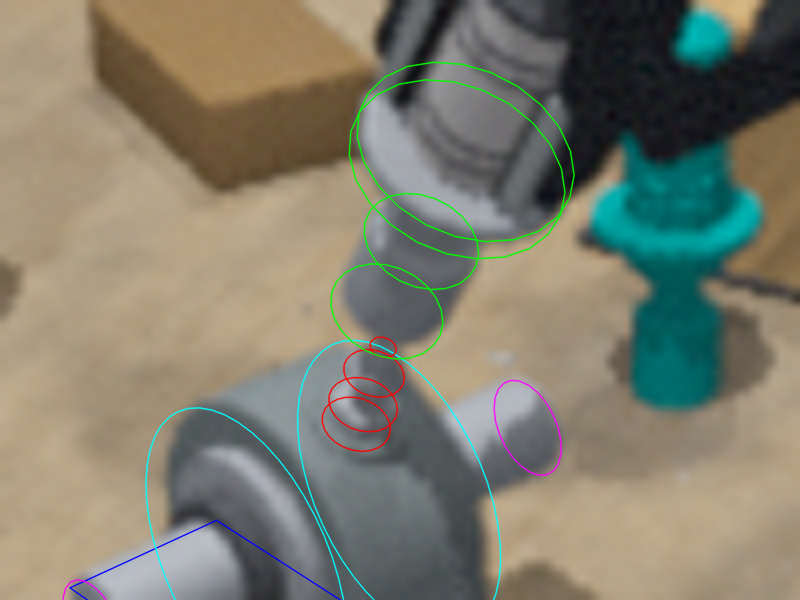

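```bash
python3 - <<'E'
from ov import *
im=cv2.imread("pics/scene4.png")
A=np.array([0,0,1.]); 
def circ2(C,r): t=np.linspace(0,6.28,40); return C+r*np.c_[np.cos(t),np.sin(t),0*t]
def dr(P,col): cv2.polylines(im,[((proj("scene",P)-[250,50]+.5)*4*8).astype(np.int32)],True,col,1,cv2.LINE_AA,3)
M=np.array([.6006,-.1335,.1979-.059])
for h,r in((0,.013),(.026,.013),(.052,.024),(.058,.024),(.115,.015)): dr(circ2(M+h*A,r),(0,255,0))
cv2.imwrite("pics/s4o.png",cv2.resize(im[200:600,250:550],(600,800))[:600])
im=cv2.imread("pics/scene3.png"); M=np.array([.6011,-.1337,.014])
def dr(P,col): cv2.polylines(im,[((proj("scene",P)-[250,100]+.5)*4*8).astype(np.int32)],True,col,1,cv2.LINE_AA,3)
for h,r in((.052,.024),(.058,.024),(.115,.015)): dr(circ2(M+h*A,r),(0,255,0))
cv2.imwrite("pics/s3o.png",cv2.resize(im[200:500,250:550],(600,600)))
E
```

```text
(no output)
```

View pics/s4o.png

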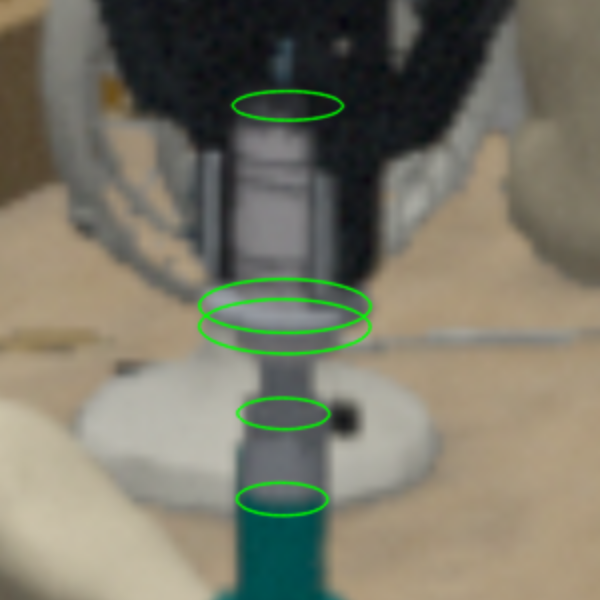

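View pics/s3o.png

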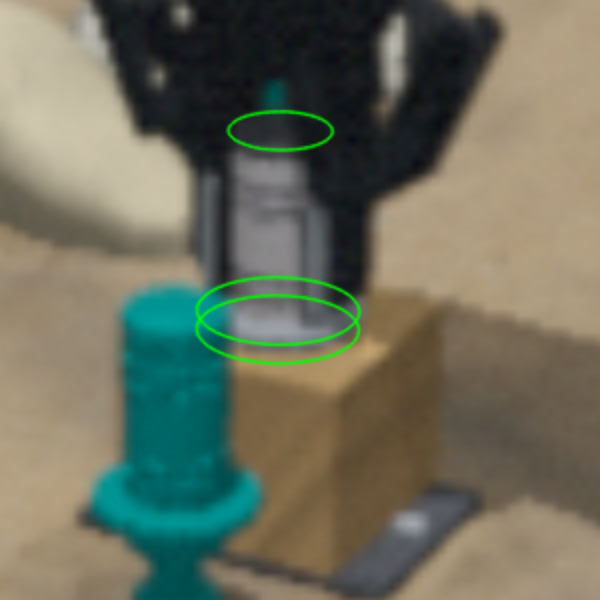

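```bash
python3 - <<'E'
from h import *
plan(.022,.06,4,(-.0005,-.0003,0))
E
```

```text
now t 7.475 mouth nip-frame mm [ 1.99  0.46 37.59] ang 0.1032 F [ 0.2  0.9 -3.9] T [0.23 0.52 0.03] op 0.327
target tcp [0.5505 0.1602 0.1646] wrist [0.443 0.202 0.386]
-0.4 0.2 3.8 0.002 -0.011 0.000;
-0.3 0.2 3.8 0.002 -0.011 0.000;
-0.3 0.2 3.8 0.002 -0.011 0.000;
-0.3 0.2 3.8 0.002 -0.011 0.000
```

```bash
python3 -m crank '-0.4 0.2 3.8 0.002 -0.011 0;-0.3 0.2 3.8 0.002 -0.011 0;-0.3 0.2 3.8 0.002 -0.011 0;-0.3 0.2 3.8 0.002 -0.011 0;0 0 0 0 0 0'
python3 - <<'E'
from h import *
im=optics.read_camera("scene"); cv2.imwrite(f"pics/scene8.png",cv2.resize(im[:,200:520,::-1],(480,600)))
cv2.imwrite("pics/scene8z.png",cv2.resize(im[185:260,250:350,::-1],None,fx=8,fy=8,interpolation=cv2.INTER_CUBIC))
plan(.010,.03,4,(-.0005,-.0003,0))
E
```

```text
time: 8.1
eef_pos: [0.55, 0.1608, 0.1637]
tcp_rot: [0.967, -0.095, 0.228, 0.064]
contact_force: [-0.3, 1.0, -4.0]
opening: 0.331
now t 8.15 mouth nip-frame mm [-1.56e+00 -2.00e-02  2.17e+01] ang 0.0581 F [ 0.5  0.8 -4.6] T [0.37 0.31 0.07] op 0.333
target tcp [0.5565 0.1578 0.1545] wrist [0.455 0.198 0.38 ]
0.5 0.2 2.9 0.001 -0.007 0.000;
0.5 0.2 2.9 0.001 -0.007 0.000;
0.6 0.2 2.9 0.001 -0.007 0.000;
0.6 0.2 2.9 0.001 -0.007 0.000
```

View pics/scene8.png

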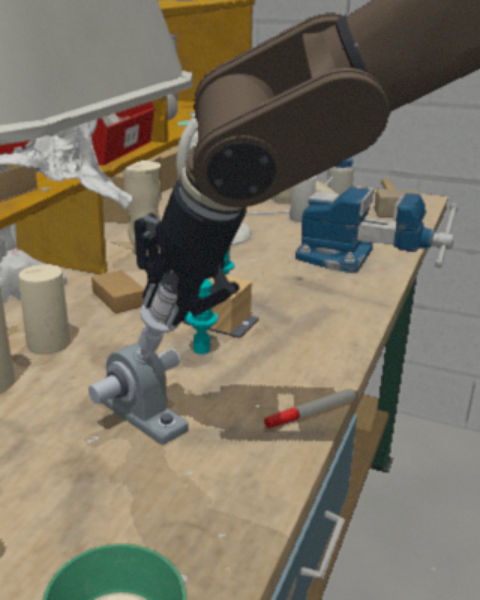

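View pics/scene8z.png

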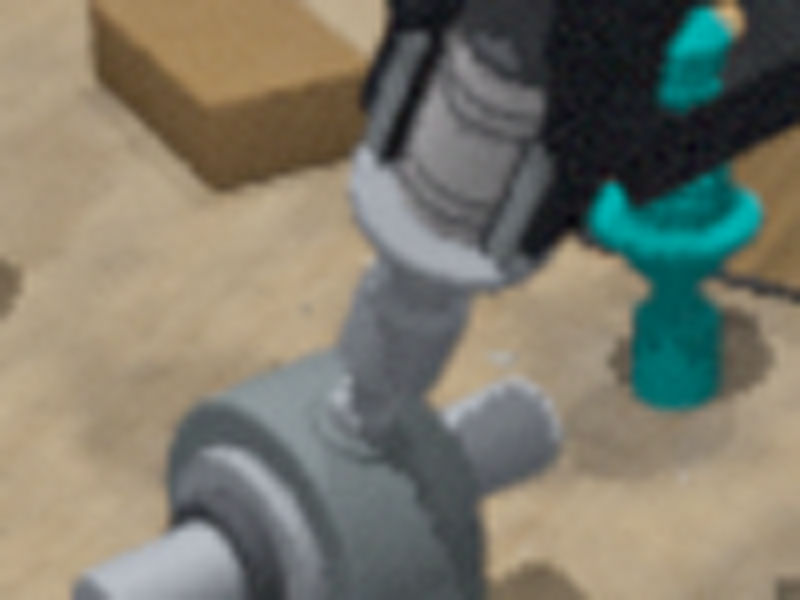

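```bash
python3 - <<'E'
from ov import *
from plant import readout
s_=readout.get_state(); p=s_["eef_pos"]; R=Ro.from_quat(s_["tcp_rot"]); A=-R.as_matrix()[:,2]; M=p-TL*A
im=cv2.imread("pics/scene8z.png"); 
dr=draw(im,"scene",NO,NZ,8,250,185)
for h,r in((0,.013),(.026,.013),(.052,.024),(.058,.024)): dr(circ(M+h*A,A,r),(0,255,0))
a=cv2.imread("pics/scene8z.png")
cv2.imwrite("pics/scene8o.png",np.hstack([cv2.resize(a[200:500,250:520],(400,444)),cv2.resize(im[200:500,250:520],(400,444))]))
E
```

```text
(no output)
```

View pics/scene8o.png

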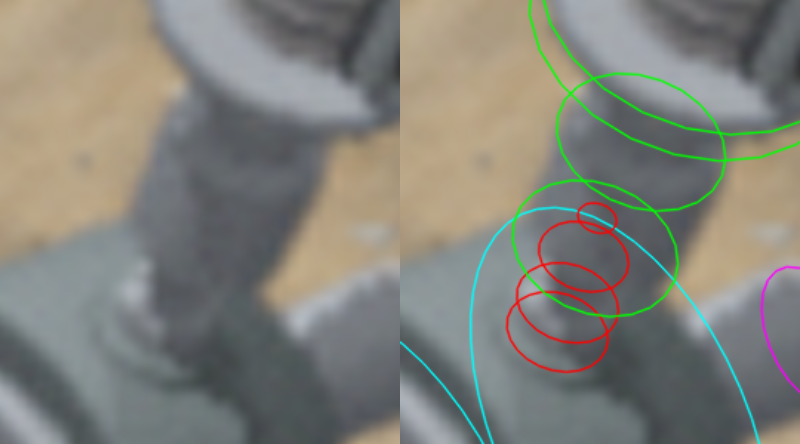

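```bash
python3 -m crank '0.5 0.2 2.9 0.001 -0.007 0;0.5 0.2 2.9 0.001 -0.007 0;0 0 0 0 0 0'; python3 -m crank '0.6 0.2 2.9 0.001 -0.007 0;0 0 0 0 0 0';  python3 -m crank '0.6 0.2 2.9 0.001 -0.007 0;0 0 0 0 0 0'
python3 - <<'E'
from h import *
im=optics.read_camera("scene"); 
cv2.imwrite("pics/scene9z.png",cv2.resize(im[185:260,250:350,::-1],None,fx=8,fy=8,interpolation=cv2.INTER_CUBIC))
plan(.007,.02,2,(-.0005,-.0003,0))
E
```

```text
time: 8.52
eef_pos: [0.5536, 0.16, 0.1597]
tcp_rot: [0.968, -0.095, 0.222, 0.062]
contact_force: [0.5, 4.2, -1.4]
opening: 0.326
time: 8.78
eef_pos: [0.5552, 0.1592, 0.1569]
tcp_rot: [0.969, -0.095, 0.219, 0.061]
contact_force: [2.1, 5.3, -4.2]
opening: 0.33
time: 9.02
eef_pos: [0.5568, 0.1585, 0.1543]
tcp_rot: [0.97, -0.095, 0.215, 0.06]
contact_force: [2.5, 4.6, -3.7]
opening: 0.328
now t 9.075 mouth nip-frame mm [-0.41  0.42  9.99] ang 0.0306 F [ 1.8  5.3 -5. ] T [ 1.28 -0.13  0.54] op 0.334
target tcp [0.5582 0.1572 0.152 ] wrist [0.459 0.196 0.378]
0.2 0.4 1.4 0.000 -0.005 0.000;
0.2 0.4 1.4 0.000 -0.005 0.000
```

View pics/scene9z.png

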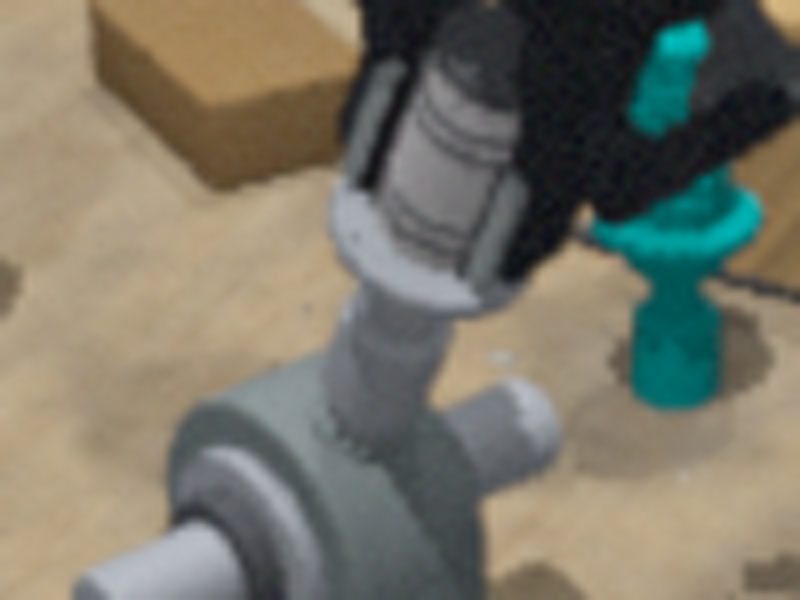

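```bash
python3 -m crank '0 -1.5 0 0 0 0;0 0 0 0 0 0'; python3 - <<'E'
from h import *
from plant import readout
plan(.007,.02,2,(-.0005,-.0003,0)); print(Ro.from_quat(readout.get_state()["tcp_rot"]).as_matrix().round(3))
E
```

```text
time: 9.32
eef_pos: [0.5568, 0.1591, 0.1541]
tcp_rot: [0.97, -0.095, 0.214, 0.061]
contact_force: [3.5, 3.0, -4.7]
opening: 0.324
now t 9.325 mouth nip-frame mm [-0.71  0.79  9.93] ang 0.03 F [ 3.5  3.  -4.7] T [ 0.7  -0.15  0.37] op 0.324
target tcp [0.5582 0.1572 0.152 ] wrist [0.459 0.196 0.378]
0.3 0.7 1.4 0.001 -0.005 -0.000;
0.3 0.7 1.4 0.001 -0.005 -0.000
[[ 0.89  -0.211  0.404]
 [-0.158 -0.974 -0.16 ]
 [ 0.428  0.078 -0.9  ]]
```

```bash
python3 -m crank '0.8 -1 0 0 0 0;0 0 0 0 0 0;0 0 0 0 0 0'; python3 - <<'E'
from h import *
from plant import readout
plan(.007,.02,2,(-.0005,-.0003,0))
E
```

```text
time: 9.7
eef_pos: [0.557, 0.1596, 0.154]
tcp_rot: [0.97, -0.096, 0.214, 0.062]
contact_force: [2.7, 0.2, -5.0]
opening: 0.326
now t 9.7 mouth nip-frame mm [-0.84  1.27  9.82] ang 0.0285 F [ 2.7  0.2 -5. ] T [0.34 0.14 0.15] op 0.326
target tcp [0.5582 0.1572 0.152 ] wrist [0.459 0.196 0.378]
0.3 1.0 1.3 0.002 -0.004 -0.000;
0.3 1.0 1.3 0.002 -0.004 -0.000
```

```bash
python3 - <<'E'
from h import *
plan(.004,.02,2,(-.0005,.0012,0))
E
python3 -m crank '0.3 0 3 0 -0.004 0;0.3 0 3 0 -0.004 0;0 0 0 0 0 0;0 0 0 0 0 0'; python3 - <<'E'
from h import *
im=optics.read_camera("scene"); 
cv2.imwrite("pics/scene10z.png",cv2.resize(im[185:260,250:350,::-1],None,fx=8,fy=8,interpolation=cv2.INTER_CUBIC))
plan(.002,.02,2,(-.0005,.0012,0))
E
```

```text
now t 9.7 mouth nip-frame mm [-0.84  1.27  9.82] ang 0.0285 F [ 2.7  0.2 -5. ] T [0.34 0.14 0.15] op 0.326
target tcp [0.5593 0.1582 0.1492] wrist [0.46  0.197 0.375]
0.1 0.3 2.7 0.002 -0.004 -0.000;
0.1 0.3 2.7 0.002 -0.004 -0.000
time: 10.2
eef_pos: [0.5594, 0.1589, 0.1499]
tcp_rot: [0.971, -0.096, 0.209, 0.062]
contact_force: [-7.0, 1.9, 4.2]
opening: 0.33
now t 10.25 mouth nip-frame mm [-0.81  1.37  5.1 ] ang 0.0196 F [-7.3  1.8  4.6] T [ 0.2   1.21 -0.11] op 0.326
target tcp [0.5601 0.1579 0.1474] wrist [0.461 0.197 0.374]
-0.1 0.3 1.4 0.002 0.001 0.000;
-0.1 0.3 1.4 0.002 0.001 0.000
```

View pics/scene10z.png

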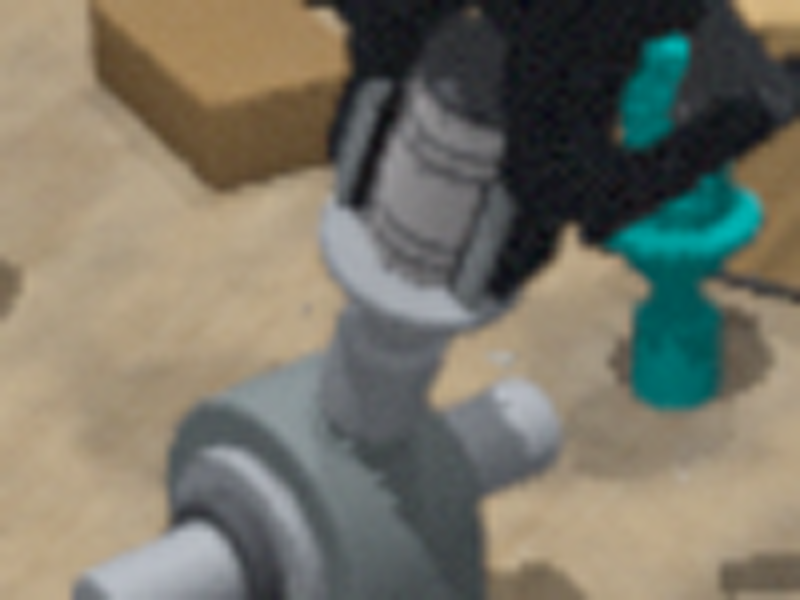

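```bash
python3 -m crank '-0.6 0 2.5 0 0 0;-0.2 0 2.5 0 0 0;0 0 0 0 0 0;0 0 0 0 0 0'; python3 - <<'E'
from h import *
from plant import readout
plan(.0,.02,2,(-.0005,.0012,0))
F=np.mean([readout.get_state()["contact_force"]],0)+[0,0,4.3]; a=F@NZ; print("axial",a,"perp",F-a*NZ, "plunger est",(a-9)/.5)
E
```

```text
time: 10.75
eef_pos: [0.5611, 0.1583, 0.1459]
tcp_rot: [0.971, -0.096, 0.209, 0.062]
contact_force: [-9.2, 0.9, 6.8]
opening: 0.325
now t 10.75 mouth nip-frame mm [-0.7   1.4   0.65] ang 0.0208 F [-9.2  0.9  6.8] T [ 0.1   1.13 -0.21] op 0.325
target tcp [0.5608 0.1576 0.1456] wrist [0.462 0.197 0.372]
-0.1 0.3 0.1 0.002 0.000 0.000;
-0.1 0.3 0.1 0.002 0.000 0.000
axial 13.814635775701253 perp [-4.00771916 -1.13537488 -1.47965409] plunger est 9.629271551402507
```

```bash
python3 -m crank '-0.6 0 1.2 0 0 0;-0.4 0 1.3 0 0 0;0 0 0 0 0 0;0 0 0 0 0 0'; python3 - <<'E'
from h import *
from plant import readout
F=readout.get_state()["contact_force"]+[0,0,4.3]
im=optics.read_camera("scene"); 
cv2.imwrite("pics/scene11.png",cv2.resize(im[:,200:520,::-1],(480,600)))
cv2.imwrite("pics/scene11z.png",cv2.resize(im[185:260,250:350,::-1],None,fx=8,fy=8,interpolation=cv2.INTER_CUBIC))
plan(.0,.02,2,(-.0005,.0012,0))
F2=readout.get_state()["contact_force"]+[0,0,4.3]
for F in(F,F2): a=F@NZ; print("axial",a,"perp",F-a*NZ, "plunger est",(a-9)/.5)
E
```

```text
time: 11.25
eef_pos: [0.5618, 0.158, 0.144]
tcp_rot: [0.971, -0.096, 0.21, 0.062]
contact_force: [-8.1, 1.3, 7.9]
opening: 0.327
now t 11.3 mouth nip-frame mm [-0.67  1.44 -1.41] ang 0.0223 F [-8.4  1.6  7.7] T [-0.07  1.02 -0.23] op 0.333
target tcp [0.5608 0.1576 0.1456] wrist [0.462 0.197 0.372]
-0.1 0.4 -0.9 0.002 -0.001 0.000;
-0.1 0.4 -0.9 0.002 -0.001 0.000
axial 14.354692562994456 perp [-2.62643351 -0.82217463 -0.95690512] plunger est 10.709385125988913
axial 14.41522063817151 perp [-2.97674544 -0.5918192  -1.14015205] plunger est 10.83044127634302
```

View pics/scene11.png

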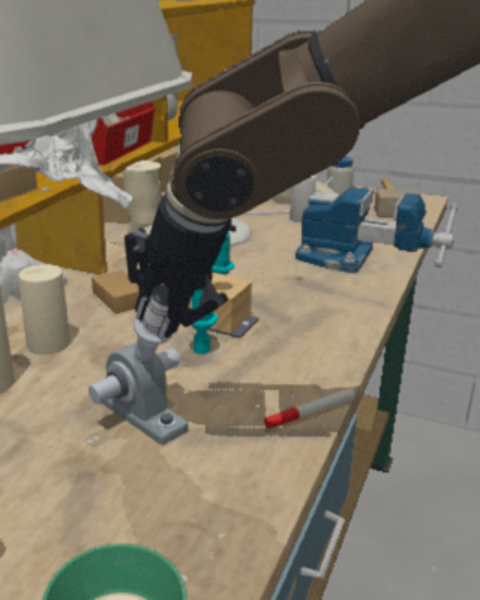

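View pics/scene11z.png

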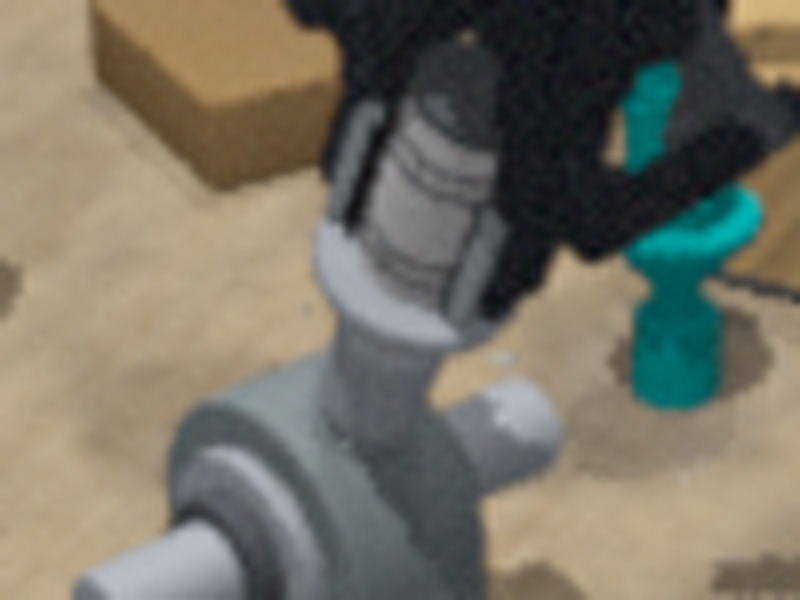

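```bash
python3 - <<'E'
from ov import *
from plant import readout
s_=readout.get_state(); p=s_["eef_pos"]; R=Ro.from_quat(s_["tcp_rot"]); A=-R.as_matrix()[:,2]; G=p-.0566*A
im=cv2.imread("pics/scene11z.png"); a=im.copy()
dr=draw(im,"scene",NO,NZ,8,250,185)
C=G+.0108*A
for C0,h,r in((C,0,.013),(C,.026,.013),(G,.042,.015),(G,.052,.024),(G,.058,.024),(G,.115,.015)): dr(circ(C0+h*A,A,r),(0,255,0))
cv2.imwrite("pics/scene11o.png",np.hstack([a[20:500,240:640],im[20:500,240:640]]))
X=np.array([np.cos(yaw)*np.cos(.42),np.sin(yaw)*np.cos(.42),np.sin(.42)]);d=C-NO;print(d@X,d@np.cross(NZ,X),d@NZ, s_["dq"])
E
```

```text
-0.000960117886735346 0.0014905712350990073 0.011790128797489603 [ 1.02099494e-04  9.78020289e-04 -1.43082479e-03 -2.38839161e-04
  7.18958893e-04 -1.14848872e-05]
```

View pics/scene11o.png

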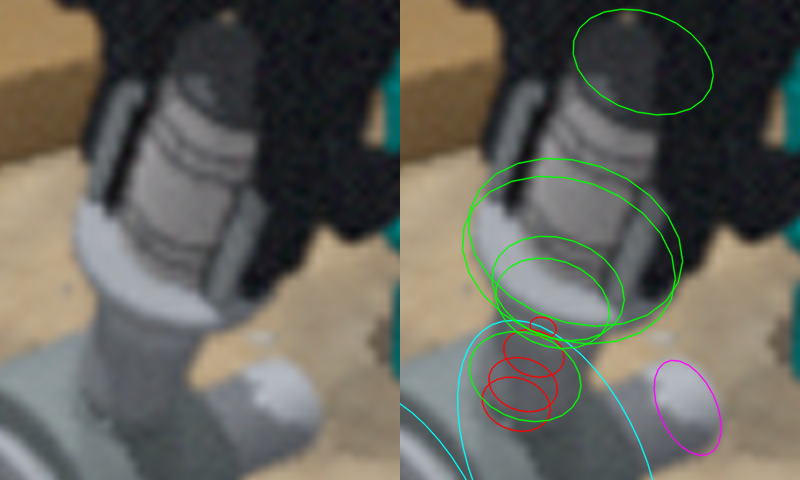

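```bash
python3 - <<'E'
import cv2,numpy as np
o=[cv2.resize(cv2.imread(f"pics/scene{i}z.png")[280:490,280:480],(260,273)) for i in(9,10,11)]
cv2.imwrite("pics/cmp.png",cv2.convertScaleAbs(np.hstack(o),alpha=1.6))
E
```

```text
(no output)
```

View pics/cmp.png

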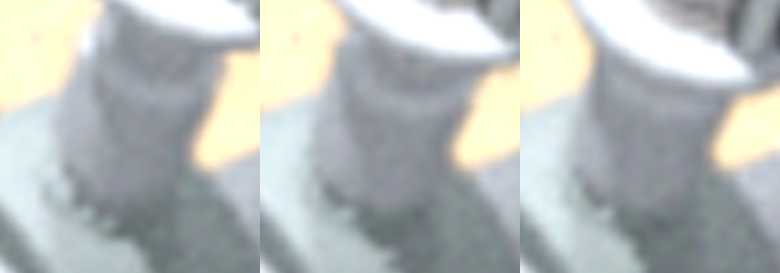

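```bash
python3 -m crank '-0.4 0 1 0 0 0;0 0 0 0 0 0;0 0 0 0 0 0;0 0 0 0 0 0'; python3 - <<'E'
from h import *
from plant import readout
S=[]
for i in range(4):
    S.append(readout.get_state()["contact_force"]+[0,0,4.3]); optics.read_camera("scene")
F=np.mean(S,0)
plan(.0,.02,2,(-.0005,.0012,0))
a=F@NZ; print("axial",a,"perp",F-a*NZ, "plunger est",(a-9)/.5,[round(f@NZ,1) for f in S], readout.get_state()["dq"])
E
```

```text
time: 11.8
eef_pos: [0.5621, 0.1579, 0.1432]
tcp_rot: [0.971, -0.096, 0.211, 0.062]
contact_force: [-8.0, 0.7, 8.4]
opening: 0.331
now t 12.0 mouth nip-frame mm [-0.64  1.47 -2.21] ang 0.0229 F [-7.4  0.5  8.8] T [-0.14  0.9  -0.2 ] op 0.327
target tcp [0.5608 0.1576 0.1456] wrist [0.462 0.197 0.372]
-0.1 0.4 -1.3 0.002 -0.001 0.000;
-0.1 0.4 -1.3 0.002 -0.001 0.000
axial 14.51206976386854 perp [-2.55889001 -1.36065694 -0.84076008] plunger est 11.02413952773708 [np.float64(14.7), np.float64(14.6), np.float64(14.0), np.float64(14.7)] [-7.97809823e-05 -8.96148817e-04 -1.33688808e-03  7.86190756e-05
  2.17997200e-03  1.26678895e-03]
```

```bash
python3 -m crank '-0.3 0 1.2 0 0 0;0 0 0 0 0 0;0 0 0 0 0 0;0 0 0 0 0 0'; python3 - <<'E'
from h import *
from plant import readout, ctrl
S=[]
for i in range(4):
    S.append(readout.get_state()["contact_force"]+[0,0,4.3]); im=optics.read_camera("scene")
F=np.mean(S,0); cv2.imwrite("pics/scene12.png",cv2.resize(im[120:270,220:420,::-1],(800,600)))
plan(.0,.02,2,(-.0005,.0012,0))
a=F@NZ; print("axial",a,"perp",F-a*NZ, "plunger est",(a-9)/.5,[round(f@NZ,1) for f in S])
E
```

```text
time: 12.5
eef_pos: [0.5625, 0.1578, 0.1423]
tcp_rot: [0.971, -0.096, 0.211, 0.062]
contact_force: [-8.7, 1.0, 9.1]
opening: 0.326
now t 12.7 mouth nip-frame mm [-0.64  1.47 -3.26] ang 0.0234 F [-7.5  0.6  9. ] T [-0.14  0.9  -0.25] op 0.33
target tcp [0.5608 0.1576 0.1456] wrist [0.462 0.197 0.372]
-0.0 0.4 -1.8 0.002 -0.001 0.000;
-0.0 0.4 -1.8 0.002 -0.001 0.000
axial 15.614740695734717 perp [-2.38038985 -1.737041   -0.70502216] plunger est 13.229481391469434 [np.float64(15.7), np.float64(15.4), np.float64(15.8), np.float64(15.5)]
```

View pics/scene12.png

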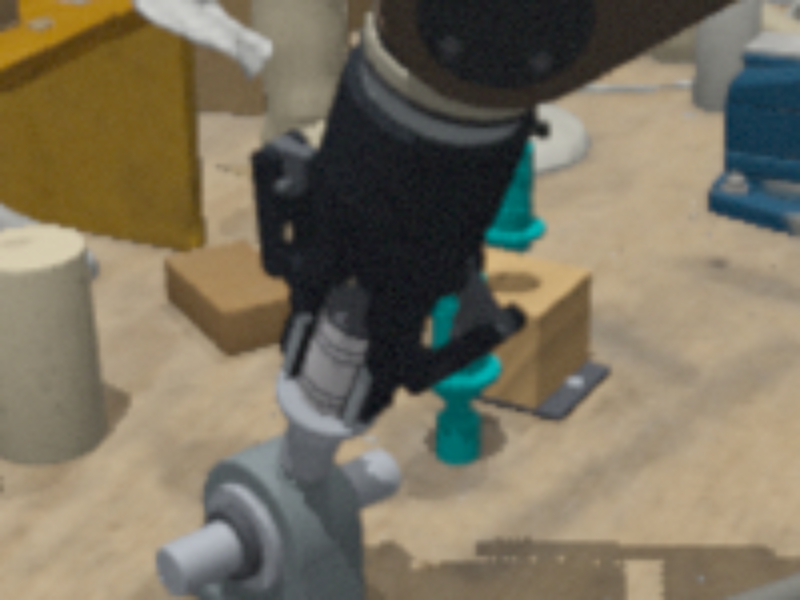

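```bash
python3 -c "
from plant import ctrl; print(ctrl.sign_off())"
```

```text
the job is handed in; nothing more can be done
None
```

I handed the job in at about 12.7 s with the gun snapped onto the nipple, gripped at 100 N and pushed in against its spring. `sign_off()` gave no verdict, so success is not confirmed.

**What was done:** I gripped the gun by the barrel from above and lifted it about 125 mm, clear of the stand and above the turquoise look-alike. I came in tilted about 0.1 rad more than the nipple to keep the wrist clear of the lamp hood. I straightened up while pressing the coupler on, eased off a 5 N sideways load, then pushed in along the nipple in small steps.

**Last checks:**
- **Alignment:** the tool was 0.023 rad off the nipple's axis, and the mouth was about 0.6 mm and 1.5 mm off in x and y. These come from the measured arm pose and my nipple estimate.
- **Force:** the steady axial push was about 15.6 N with about 3 N sideways. It rose roughly with the spring rate, so there was no sign of the stop.
- **Coupler:** the pictures show it staying down at the nipple's hexagon while the barrel moved on.
- **Bystanders:** the last picture shows the stump cast and the sanding block apparently where they were. The marker pen was outside that picture and was last seen in place about 1.5 s earlier.

**Disagreement:** the plunger depth came out at about 13 mm from the force and about 10 mm from geometry, because the exact grip height was uncertain by about 2 mm. Both are between the 7 mm needed and the 16 mm stop. The snap itself I judged only from the pictures and the force rise, with no direct signal.

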